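# Warm the boxed rusks on the vented rack

### The arm

A 6-joint arm with a two-finger parallel gripper is mounted at the origin on the work surface. World frame = base frame: x ahead of the robot, y to its left, z up, the work surface at z = 0. Lengths are in m, angles in rad, forces in N, time in s.
With the tool pointing down it reaches from about 0.35 to 1 m from the base axis. Payload 7.1 kg.
Tool frame: the origin (TCP) lies on the centre line of the jaws, within the pads' length; the fingertips stand 14 mm ahead of it and the grasp point (between the pads) lies 5 mm behind it; z points along the fingers, y is the line along which they close (so a half turn about z gives the same grasp; the last joint's range is limited). The gripper opens to 85 mm and grips with 20 to 120 N. Pads are 22 mm wide; open, the fingers measure 114 mm over their backs; the gripper's body (76 mm by 85 mm) begins 54 mm behind the grasp point. The pads swing forward as they close: fully open they stand 13 mm farther back than shut.
Start: joints at [-1.199, 0.423, 1.63, -0, 1.089, -0.019], TCP at [0.238, -0.578, 0.208] pointing down, gripper open.
Joint ranges: [-3, 3], [-0.9, 2.11], [0.09, 2.58], [-1.31, 4.45], [0.11, 2.69], [-2.54, 2.54]. Speed limits (rad/s): [2.39, 2.39, 3.01, 3.14, 3.14, 3.14].

### API

Orientations are given as a unit quaternion [w, x, y, z].
In Python, from workcell import env gives the robot as it stands.
- The arm moves only by the tool step_arm, never from a script. Its argument "motion" is a list of rows, each a list of 3 entries, a list of its own where there are three numbers: the shift along the tool's x, y, z in m, then the turn about the tool's z in degrees, then the finger opening in m, from 0 to 0.0854. A call has 1 to 5 rows; each row shifts and turns the commanded pose from where the row before left it, along the tool's axes as they then stand; what a row does not reach is not made up. A row lasts 1/10 s, in which the tool goes at most 50 mm and 8.59 degrees, less where a joint would pass 70% of its speed; a pose out of reach is approached as far as the arm can. A call with a gripper value outside its range is refused whole. The fingers move at their own pace and stop on an object; "grip_force" is the grip in N (left out, the last holds). Time passes only in rows, so rows that do not move let the fingers close. It gives the time, the measured TCP pose, the force, the opening and the grip force at its end, in the units of the state.
- env.observe(): the state, without advancing time (a new reading comes with each control period).
- env.read_camera(name): name is "side" or "top"; returns the picture (420x560x3 uint8, red, green, blue); there is no depth.
- env.camera_model(name): a dict with "fovy" (degrees; the focal length in pixels is half the picture's height over the tangent of half this angle, whatever the lens; pixels are square), "cx", "cy" (the principal point, pixels), "D" ([k1, k2, p1, p2, k3] as OpenCV has them; the pictures are not rectified), "R" (3x3) and "t" (3): a world point X has camera coordinates R X + t. Camera axes: x right, y down, z forward; pixel columns grow to the right and rows downward; lengths in m; the calibration is good to about 2 mm. A picture is of the moment at which its call begins. camera_model takes no time and is no camera call.
- env.sign_off(): hands the job in; it is judged then, once.
The state is a dict: "time_s": time; "joint_positions": joint angles; "dq": joint speeds; "joint_torque": joint torques, N m; "eef_pos": TCP position; "tcp_rot": TCP orientation; "force": force on the tool from outside, world axes, zero at the start; "ft_torque": the same for the moment, N m; "finger_gap": opening from 0.0 (shut) to 1.0 (fully open); "finger_force": force on a finger pad.
Only numpy, scipy, OpenCV 4.12 (cv2) and the standard library are available. Lean on these libraries where they do the work, as an engineer would, in place of code of your own. Each camera call takes 0.05 s, during which the arm holds its last target. There are 200 camera calls.

### The job

First pull the warmer's red vent knob all the way out, then fold both carton flaps well back, past upright, and leave them so. With the vent open, lift every rusk loaf out of the carton and lay it across both bars of the warmer's raised rack, side by side and inside the guard wire; when all lie still, push the vent knob fully home. Leave the other kitchen things where they are.

Things in the scene. Friction and masses are not known exactly. Their poses are not given: they have to be found in the camera images.
- warmer: Fixed countertop food warmer, white housing 160 (x) x 300 (y) x 78 mm high; origin at the centre of its underside; its front with the red vent knob looks along its -x. A raised rack stands on it.
- rack (a point): Middle of the warmer's rack, level with the bar tops (100 mm over the table): two narrow steel bars along y at x = -30 and +30 mm, each 12 wide, 290 long. A guard wire 6 mm thick runs round at x = +-68, y = +-142 mm, its top 15 mm above the bars. Four loaves fit side by side, long side along x, e.g. at y = -93, -31, 31, 93 mm. Axes as the warmer's.
- vent (a joint): Vent slide of the warmer: 0 = pushed fully home (vent shut), 0.045 m = pulled fully out towards the warmer's -x (vent open). An over-centre detent of about 6 N snaps it to whichever end is nearer and holds it there.
- vent_knob (a point): Centre of the red knob on the vent slide: a cylinder 34 mm in diameter, 27 mm long, axis along the warmer's x, on a 12 mm steel shaft. It stands 48 mm above the table, 50 mm in front of the housing when home, 95 mm when out; can be pinched from above across the warmer's y.
- carton: Fixed cardboard carton with two top flaps, 250 (x) x 210 (y) x 65 mm high, walls 5 mm, origin at the centre of its underside. Inner floor 14 mm up; ribs on it 6 mm high along x at y = 0 (22 wide) and +-64 mm (6 wide). Loaves lie along x at about x = +-58, y = +-37 mm.
- flap_l (a joint): Flap hinged on the carton's +y rim: 0 = closed flat, 1.57 = upright, up to 2.7 rad folded back outward. The stiff crease stays where it is left.
- flap_l_hinge (a point): Middle of the +y flap's hinge line, along the carton's x, 65 mm above the table. The flap is 246 mm long, reaches 98 mm from the hinge towards the carton's middle and is 3 mm thick.
- flap_l_tab (a point): Centre of the red pull tab standing up on the +y flap: 40 mm along the hinge, 10 mm thick, 26 mm high, 85 mm from the hinge line, this point 16 mm above the flap's underside, at carton x = -55 mm.
- flap_r (a joint): Flap hinged on the carton's -y rim: 0 = closed flat, 1.57 = upright, up to 2.7 rad folded back outward. The stiff crease stays where it is left.
- flap_r_hinge (a point): Middle of the -y flap's hinge line, along the carton's x, 65 mm above the table; same flap size as the other.
- flap_r_tab (a point): Centre of the red pull tab on the -y flap, same size as the other, 85 mm from the hinge line, 16 mm above the flap's underside, at carton x = +55 mm.
- loaf1: Crisp golden rusk loaf with cream bands, a bar 100 (its x) x 36 x 36 mm, about 120 g; origin at its centre. Starts lying in the carton under the flaps; two to four loaves are present. Any of its four long sides may be down.
- loaf2: Crisp golden rusk loaf with cream bands, a bar 100 (its x) x 36 x 36 mm, about 120 g; origin at its centre. Starts lying in the carton under the flaps; two to four loaves are present. Any of its four long sides may be down.
- loaf3: Crisp golden rusk loaf with cream bands, a bar 100 (its x) x 36 x 36 mm, about 120 g; origin at its centre. Starts lying in the carton under the flaps; two to four loaves are present. Any of its four long sides may be down.
- loaf4: Crisp golden rusk loaf with cream bands, a bar 100 (its x) x 36 x 36 mm, about 120 g; origin at its centre. Starts lying in the carton under the flaps; two to four loaves are present. Any of its four long sides may be down.
- spice_jar: Small spice jar with red lid, 40 mm wide, 60 mm high, between the carton and warmer; a bystander, to be left alone. Origin at the centre of its underside.
- jam_jar: Jam jar with brass lid, 68 mm wide, 100 mm high, at the back; a bystander, to be left alone. Origin at the centre of its underside.
- mug: Blue mug, 80 mm wide, 90 mm high, at the back; a bystander, to be left alone. Origin at the centre of its underside.
- bowl: White bowl, 110 mm wide, 50 mm high, near the robot on its left; a bystander, to be left alone. Origin at the centre of its underside.
- spatula: Spatula 240 mm long lying flat near the robot on its right; a bystander, to be left alone. Origin at the centre of its underside.
- tea_tin: Green tea tin 70 x 100 x 80 mm, at the right side; a bystander, to be left alone. Origin at the centre of its underside.
- rolling_pin: Wooden rolling pin, 44 mm thick, 220 mm long, lying at the left side; a bystander, to be left alone. Origin at the centre of its underside.

How it is judged:
On the way, in this order (a step that is already met when the one before it is completed fails the run):
1. the vent knob is pulled out, past 38 of its 45 mm (value of joint vent above 0.038 m), for 0.3 s.
2. both carton flaps are folded back past 1.9 rad (value of joint each of flap_l, flap_r above 1.9 rad), for 0.2 s.
3. with the vent still out, every loaf lies at rest across both bars of the rack (z of loaf1 in the frame of warmer between 0.11 and 0.126 m and x of loaf1 in the frame of warmer between -0.024 and 0.024 m and y of loaf1 in the frame of warmer between -0.13 and 0.13 m and angle between the x axis of each of loaf1, loaf2, loaf3, loaf4 and the x axis of warmer, either way round below 0.35 rad and linear speed of each of loaf1, loaf2, loaf3, loaf4 below 0.03 m/s and z of loaf2 in the frame of warmer between 0.11 and 0.126 m and x of loaf2 in the frame of warmer between -0.024 and 0.024 m and y of loaf2 in the frame of warmer between -0.13 and 0.13 m and z of loaf3 in the frame of warmer between 0.11 and 0.126 m and x of loaf3 in the frame of warmer between -0.024 and 0.024 m and y of loaf3 in the frame of warmer between -0.13 and 0.13 m and z of loaf4 in the frame of warmer between 0.11 and 0.126 m and x of loaf4 in the frame of warmer between -0.024 and 0.024 m and y of loaf4 in the frame of warmer between -0.13 and 0.13 m and value of joint vent above 0.038 m), for 0.3 s.
4. the vent knob is pushed home, within 4 mm (value of joint vent below 0.004 m), for 0.3 s.
At the end, for the whole second after the job is handed in: Every loaf rests across both rack bars (centre 110-126 mm above the warmer's foot, within 24 mm of the rack's middle line and 130 mm along it, long side within 0.35 rad of square to the bars), both flaps are open past 1.9 rad, the vent is within 4 mm of home (all of step 2 and z of loaf1 in the frame of warmer between 0.11 and 0.126 m and x of loaf1 in the frame of warmer between -0.024 and 0.024 m and y of loaf1 in the frame of warmer between -0.13 and 0.13 m and angle between the x axis of each of loaf1, loaf2, loaf3, loaf4 and the x axis of warmer, either way round below 0.35 rad and linear speed of each of loaf1, loaf2, loaf3, loaf4 below 0.03 m/s and z of loaf2 in the frame of warmer between 0.11 and 0.126 m and x of loaf2 in the frame of warmer between -0.024 and 0.024 m and y of loaf2 in the frame of warmer between -0.13 and 0.13 m and z of loaf3 in the frame of warmer between 0.11 and 0.126 m and x of loaf3 in the frame of warmer between -0.024 and 0.024 m and y of loaf3 in the frame of warmer between -0.13 and 0.13 m and z of loaf4 in the frame of warmer between 0.11 and 0.126 m and x of loaf4 in the frame of warmer between -0.024 and 0.024 m and y of loaf4 in the frame of warmer between -0.13 and 0.13 m and value of joint vent below 0.004 m); the robot touches nothing.
It fails at once if a bystander is shifted by more than 40 mm (distance of any of spice_jar, jam_jar, mug, bowl, spatula, tea_tin, rolling_pin from where it was at the start of the episode above 0.04 m).
Of loaf1, loaf2, loaf3, loaf4 only 2 to 4 are there at a start; the rules pass over those that are not, and their reading is None.
At some moment in a run one of loaf1, loaf2, loaf3, loaf4 may be knocked a few centimetres aside while the robot is not near it.
It also fails if it takes over 210 s, if anything falls off the work surface, if the arm or the gripper's body presses on something with over 40 N, if the wrist force passes 120 N, or if a joint passes its speed limit or range.

## Working session

There is one attempt and no reset: what is moved stays moved. The work goes in short steps, Python scripts to look and compute and a tool call to move; the robot and the scene stay as the last step left them, time stands still between calls to the robot, and variables do not carry over. Pictures are saved under pics/ and viewed, at most 14 in all, crops included, and the job is handed in when it is done.

Besides the shell and the picture viewer there is one more tool, called after "Emit:" by a JSON object that holds its "api" and its "payload". step_arm: Moves the arm, as the interface text tells. Its arguments: {"type":"object","properties":{"motion":{"type":"array"},"grip_force":{"type":"number"}},"required":["motion"]}

```bash
mkdir -p pics; python3 - <<'E'
from workcell import env
import cv2
for n in("top","side"):
    im=env.read_camera(n); cv2.imwrite(f"pics/{n}0.png",im[:,:,::-1]); m=env.camera_model(n); print(n,m)
print(env.observe())
E
```

```text
top {'fovy': 49.71984896353807, 'cx': 283.8954745342903, 'cy': 210.2576597254924, 'D': array([-0.04285329,  0.        ,  0.        ,  0.        ,  0.        ]), 'R': array([[ 2.42620588e-04, -9.99946900e-01, -1.03023886e-02],
       [-9.92913103e-01,  9.83472043e-04, -1.18838555e-01],
       [ 1.18842377e-01,  1.02582093e-02, -9.92860140e-01]]), 't': array([1.50649056e-03, 5.59455952e-01, 1.65956449e+00])}
side {'fovy': 42.586665288538875, 'cx': 286.38735250350044, 'cy': 217.747413348085, 'D': array([0.04605779, 0.        , 0.        , 0.        , 0.        ]), 'R': array([[ 0.66694625, -0.74504362, -0.00962808],
       [-0.45218078, -0.3944442 , -0.79996645],
       [ 0.59221216,  0.53788825, -0.59996749]]), 't': array([-0.35989455,  0.30285004,  1.77471019])}
{'time_s': 0.1, 'joint_positions': array([-1.19899486e+00,  4.23773948e-01,  1.63064943e+00, -3.87885224e-06,
        1.08858940e+00, -1.90215234e-02]), 'dq': array([-9.43877282e-06, -3.31372420e-03, -4.11733895e-03, -9.38139526e-04,
       -3.68190175e-04, -1.48278579e-03]), 'joint_torque': array([-5.49929518e-04, -5.58426511e+01, -2.82443744e+01, -1.07474102e-04,
        2.95607962e-03, -2.44773571e-05]), 'eef_pos': array([ 0.23790501, -0.57735854,  0.20710341]), 'tcp_rot': array([-6.98746708e-04,  9.80967430e-01,  1.94171051e-01, -1.26291000e-04]), 'force': array([-0.39828153, -0.56737178, -0.00510086]), 'ft_torque': array([ 0.01306992, -0.01743584, -0.05261509]), 'finger_force': 0.0, 'finger_gap': 0.9939453761285872}
```

View pics/top0.png

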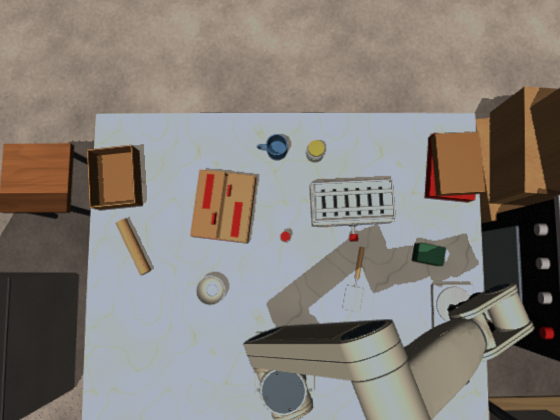

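View pics/side0.png

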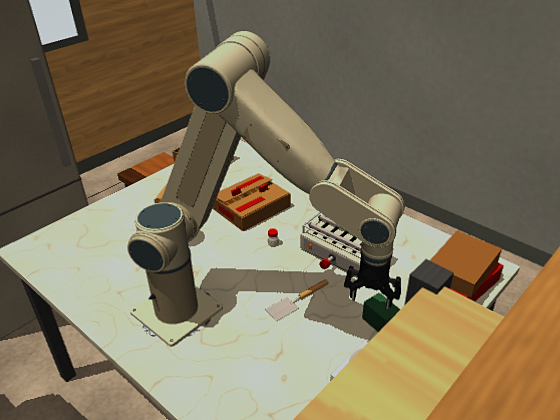

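The top view has the carton at about (225,205), with small red tabs near (230,189) and (213,218). The warmer is at (352,202) with its knob at (353,237), and the spice jar is at (286,236). Next I'll take enlarged crops to get exact poses.

```bash
cat > h.py <<'E'
from workcell import env
import cv2, numpy as np
def K(m): f=210/np.tan(np.radians(m["fovy"]/2)); return np.array([[f,0,m["cx"]],[0,f,m["cy"]],[0,0,1.]])
def ray(n,uv):
    m=env.camera_model(n); p=cv2.undistortPoints(np.array(uv,float).reshape(-1,1,2),K(m),m["D"]).reshape(-1,2)
    return -m["R"].T@m["t"], np.c_[p,np.ones(len(p))]@m["R"]
def plane(n,uv,z):
    c,d=ray(n,uv); return c+d*((z-c[2])/d[:,2])[:,None]
def proj(n,X):
    m=env.camera_model(n); return cv2.projectPoints(np.array(X,float).reshape(-1,1,3),cv2.Rodrigues(m["R"])[0],m["t"],K(m),m["D"])[0].reshape(-1,2)
def tri(a,b):
    c1,d1=ray("top",a); c2,d2=ray("side",b); d1,d2=d1[0],d2[0]
    s=np.linalg.lstsq(np.c_[d1,-d2],c2-c1,rcond=None)[0]; p,q=c1+s[0]*d1,c2+s[1]*d2
    return (p+q)/2,np.linalg.norm(p-q)
def red(im):
    h=cv2.cvtColor(im,cv2.COLOR_RGB2HSV); return (((h[...,0]<8)|(h[...,0]>172))&(h[...,1]>170)&(h[...,2]>60)).astype(np.uint8)
def blobs(mask,amin=8):
    n,l,s,c=cv2.connectedComponentsWithStats(mask)
    return [(c[i].round(1),s[i]) for i in range(1,n) if s[i][4]>=amin]
E
python3 - <<'E'
from h import *
t=cv2.imread("pics/top0.png"); s=cv2.imread("pics/side0.png")
a=cv2.resize(t[155:255,180:330],None,fx=5.3,fy=5.3,interpolation=cv2.INTER_CUBIC)
b=cv2.resize(t[160:260,290:410],None,fx=5,fy=5,interpolation=cv2.INTER_CUBIC)
cv2.imwrite("pics/a.png",np.ascontiguousarray(a)); 
x=cv2.resize(t[160:250,185:400],None,fx=3.7,fy=3.7,interpolation=cv2.INTER_CUBIC)
cv2.imwrite("pics/x.png",x)
y=cv2.resize(s[165:280,205:375],None,fx=4.7,fy=4.7,interpolation=cv2.INTER_CUBIC)
cv2.imwrite("pics/y.png",y)
for n,i in(("top",t),("side",s)):
    for c,st in blobs(red(i[:,:,::-1])): print(n,c,st)
# white/orange contours
h=cv2.cvtColor(t,cv2.COLOR_BGR2HSV)
m=((h[...,0]>5)&(h[...,0]<22)&(h[...,1]>100)).astype(np.uint8); m[:, :180]=0;m[:,275:]=0;m[:160]=0;m[260:]=0
c=max(cv2.findContours(cv2.morphologyEx(m|red(t[:,:,::-1])*(np.arange(560)<265),cv2.MORPH_CLOSE,np.ones((5,5))).astype(np.uint8),0,2)[0],key=cv2.contourArea)
print(cv2.minAreaRect(c),cv2.boxPoints(cv2.minAreaRect(c)))
E
```

```text
top [432.  180.6] [429 157   7  40 187]
top [207.9 191.1] [202 174  12  35 264]
top [228.4 190. ] [227 185   4  11  34]
top [459.3 196.5] [438 194  37   7 171]
top [236.1 219. ] [231 202  12  35 268]
top [212.9 218.1] [211 213   5  11  34]
top [284.9 236.1] [281 232   9   9  58]
top [353.4 237.1] [350 234   8   7  52]
top [548.7 332.9] [544 327  10  12 100]
side [245.5 184.6] [231 176  33  20 134]
side [262.1 186.3] [259 183   9   9  31]
side [249.7 204. ] [236 197  29  15 148]
side [225.9 212.1] [218 204  16  17  92]
side [272.  232.4] [268 229   9   8  61]
side [325.  262.2] [320 258  10  10  63]
side [492.7 271.8] [479 262  24  25 123]
side [458.5 292.1] [450 288  18   9  31]
((222.99232482910156, 205.56153869628906), (57.6761474609375, 67.59893035888672), 7.125016689300537) [[190.18463 235.52309]
 [198.56924 168.44615]
 [255.80002 175.59999]
 [247.4154  242.67693]]
```

View pics/x.png

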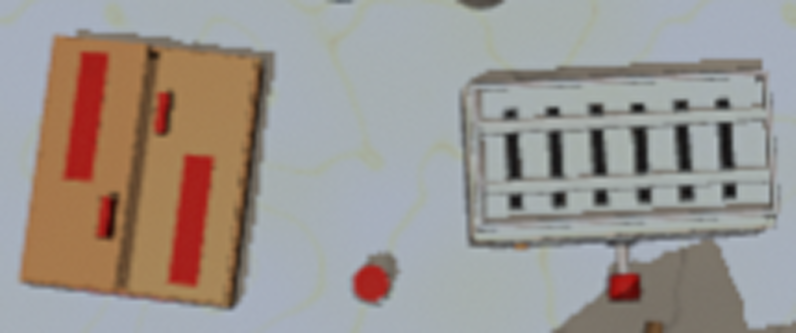

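View pics/y.png

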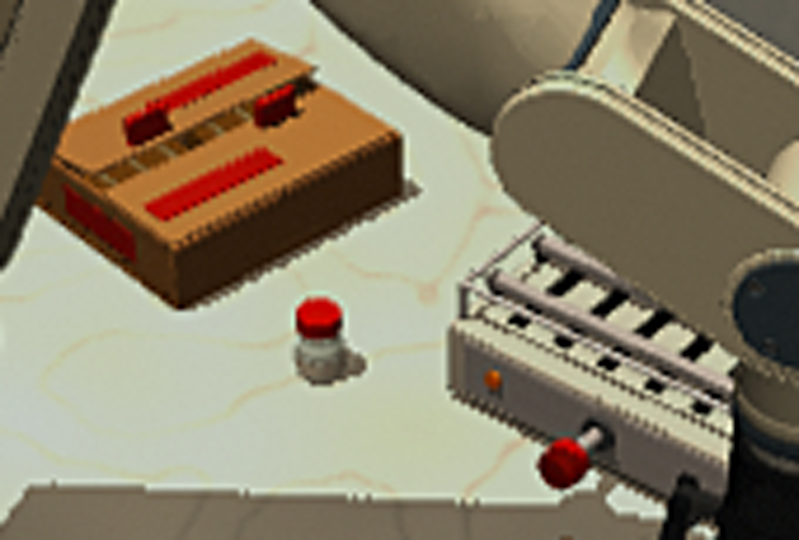

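The top crop shows the carton turned about -7°, with flap tabs at crop (163,113) and (107,216). It also shows the warmer turned a few degrees, its two bars and knob clear. In the side crop the flaps are nearly flat and the knob is home.

```bash
python3 - <<'E'
from h import *
L,e1=tri((212.9,218.1),(225.9,212.1)); R,e2=tri((228.4,190.0),(262.1,186.3)); k,e3=tri((353.4,237.1),(325,262.2))
print("side blobs tabs?",L,e1,R,e2); print("knob",k,e3)
for p in((229,189.9),(213,218)): print("tab top@.081",plane("top",p,.081))
t=cv2.imread("pics/top0.png")
h=cv2.cvtColor(t,cv2.COLOR_BGR2GRAY)
m=(h<70).astype(np.uint8); w=np.zeros_like(m); w[180:222,315:390]=m[180:222,315:390]
b=[(c,s) for c,s in blobs(w,3)]
for c,s in b: print(c,s[4],plane("top",c,.078)[0].round(4))
C=lambda x,y:(185+x/3.7,160+y/3.7)
for nm,q,z in(("bars",[(475,124),(770,103),(480,190),(773,170)],.1),("housing",[(470,246),(776,226)],.078),("carton",[(57,37),(266,56),(234,305),(22,282)],.066)):
    P=plane("top",[C(*a) for a in q],z); print(nm,P.round(4).tolist(),np.linalg.norm(P[0]-P[1]))
E
```

```text
side blobs tabs? [ 0.51966762  0.29195305 -0.02812797] 0.04499075326826609 [0.62573403 0.20531165 0.08474986] 0.006043680863356562
knob [ 0.45804753 -0.25400826  0.05124012] 0.0004036738534589162
tab top@.081 [[0.62891777 0.20154621 0.081     ]]
tab top@.081 [[0.52569172 0.25828426 0.081     ]]
[368.8 188. ] 5 [ 0.6358 -0.3096  0.078 ]
[380.  187.5] 6 [ 0.6376 -0.3507  0.078 ]
[334.2 189.6] 5 [ 0.63  -0.183  0.078]
[346.  189.5] 6 [ 0.6303 -0.2261  0.078 ]
[357.  188.5] 6 [ 0.6339 -0.2664  0.078 ]
[322.5 190.5] 4 [ 0.6267 -0.1402  0.078 ]
[380.9 198.8] 34 [ 0.5958 -0.3529  0.078 ]
[346.4 200.3] 31 [ 0.5904 -0.2269  0.078 ]
[357.9 200.1] 34 [ 0.5911 -0.2688  0.078 ]
[369.2 199.3] 34 [ 0.594  -0.3101  0.078 ]
[323.3 201.3] 33 [ 0.5868 -0.1427  0.078 ]
[334.9 201.8] 32 [ 0.585  -0.1849  0.078 ]
[359. 212.] 9 [ 0.5475 -0.272   0.078 ]
[370.1 211.6] 11 [ 0.5489 -0.3124  0.078 ]
[382. 211.] 9 [ 0.551  -0.3557  0.078 ]
[324. 214.] 9 [ 0.5403 -0.1448  0.078 ]
[335.8 213.3] 9 [ 0.5428 -0.1876  0.078 ]
[347. 213.] 9 [ 0.5439 -0.2283  0.078 ]
bars [[0.6121, -0.1056, 0.1], [0.6326, -0.3935, 0.1], [0.5474, -0.1099, 0.1], [0.5667, -0.3945, 0.1]] 0.2886911738932104
housing [[0.4949, -0.101, 0.078], [0.5142, -0.4011, 0.078]] 0.30069920268605055
carton [[0.7065, 0.3113, 0.066], [0.6866, 0.1009, 0.066], [0.4378, 0.1306, 0.066], [0.4604, 0.3405, 0.066]] 0.21127418580773988
```

Emit:
{"api": "step_arm", "payload": {"motion": [[[0,0,0],6.3,0.08],[[0,0,0],6.3,0.08],[[0,0,0],6.35,0.08],[[0.027,-0.034,0],0,0.08],[[0.027,-0.034,0],0,0.08]], "grip_force": 40}}

```text
time_s: 0.6
eef_pos: [0.2877, -0.5062, 0.2072]
tcp_rot: [-0.0, 1.0, 0.029, -0.0]
force: [0.7, 0.7, -1.0]
finger_gap: 0.939
finger_force: 0.0
```

Emit:
{"api": "step_arm", "payload": {"motion": [[[0.027,-0.034,0],0,0.08],[[0.027,-0.034,0],0,0.08],[[0.027,-0.034,0],0,0.08],[[0.027,-0.034,0],0,0.08],[[0.027,-0.034,0],0,0.08]]}}

```text
time_s: 1.1
eef_pos: [0.413, -0.3273, 0.2077]
tcp_rot: [-0.0, 1.0, 0.03, -0.0]
force: [1.0, -0.3, 0.1]
finger_gap: 0.937
finger_force: 0.0
```

Emit:
{"api": "step_arm", "payload": {"motion": [[[0.027,-0.034,0],0,0.08],[[0.024,-0.035,0],0,0.08],[[0,0,0],0,0.08]]}}

```text
time_s: 1.4
eef_pos: [0.461, -0.2532, 0.2076]
tcp_rot: [-0.001, 0.999, 0.032, 0.0]
force: [-0.2, -1.1, 0.0]
finger_gap: 0.936
finger_force: 0.0
```

```bash
cat >> h.py <<'E'
W=(np.array([.588,-.248]),.06); C=(np.array([.575,.2275]),-.119)
def at(F,x,y):
    a=F[1]; return F[0]+np.array([[np.cos(a),-np.sin(a)],[np.sin(a),np.cos(a)]])@[x,y]
def go(p,ang):
    """print turn (deg) and shift along tool axes after the turn, to TCP p with tool x at world angle ang (deg)"""
    o=env.observe(); q=o["tcp_rot"]; th=np.degrees(2*np.arctan2(q[2],q[1])); turn=(th-ang+180)%360-180
    d=np.array(p)-o["eef_pos"]; a=np.radians(ang)
    print("t",round(o["time_s"],2),"pos",o["eef_pos"].round(4),"ang",th.round(2),"F",o["force"].round(1),"gap",round(o["finger_gap"],3))
    print("  turn",round(turn,2),"shift",np.round([d[0]*np.cos(a)+d[1]*np.sin(a),d[0]*np.sin(a)-d[1]*np.cos(a),-d[2]],4))
E
python3 - <<'E'
from h import *
go((.459,-.256,.043),3.44)
s=env.read_camera("side");t=env.read_camera("top")
cv2.imwrite("pics/s1.png",cv2.resize(s[165:300,200:400],None,fx=4,fy=4)[:,:,::-1])
for n,i in(("top",t),("side",s)):
    for c,st in blobs(red(i)): print(n,c,st)
E
```

```text
t 1.4 pos [ 0.461  -0.2532  0.2076] ang 3.7 F [-0.2 -1.1  0. ] gap 0.936
  turn 0.26 shift [-0.0021  0.0026  0.1646]
top [432.  180.9] [429 157   7  40 184]
top [207.8 191.1] [202 174  12  35 263]
top [228.4 190. ] [227 185   4  11  34]
top [459.3 196.5] [438 194  37   7 171]
top [236.2 218.9] [231 202  12  35 269]
top [212.8 218.2] [211 213   4  11  33]
top [284.9 236.2] [281 232   9   9  59]
top [548.7 333. ] [544 328  10  11  98]
side [246.  184.3] [231 176  33  20 133]
side [262.1 186.3] [259 183   9   9  31]
side [249.8 203.9] [236 196  29  16 149]
side [225.7 212. ] [218 204  16  17  90]
side [272.  232.4] [268 229   9   8  60]
side [325.  262.4] [320 258  10  10  62]
side [492.7 271.8] [479 262  24  25 123]
side [458.6 292.1] [450 288  18   9  34]
```

View pics/s1.png

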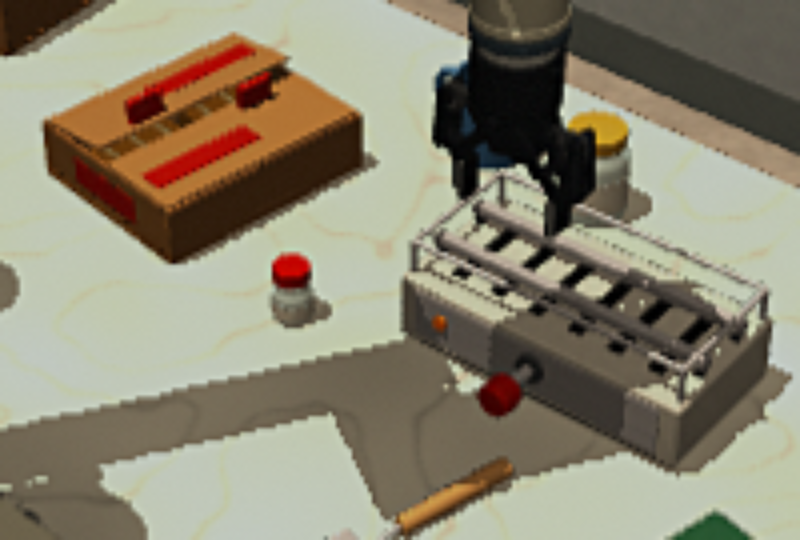

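The gripper hangs above the knob, and the guard wire's corners are now clear in the side view: crop (413,243), (502,177), (765,292), (683,350). I'll use them to check the warmer pose while I descend.

Emit:
{"api": "step_arm", "payload": {"motion": [[[-0.002,0.0025,0.04],0.3,0.08],[[0,0,0.045],0,0.08],[[0,0,0.04],0,0.08],[[0,0,0.03],0,0.08],[[0,0,0.009],0,0.08]]}}

```text
time_s: 2.0
eef_pos: [0.4546, -0.2597, 0.0408]
tcp_rot: [-0.001, 1.0, 0.026, -0.002]
force: [0.2, -0.7, -0.2]
finger_gap: 0.937
finger_force: 0.0
```

Emit:
{"api": "step_arm", "payload": {"motion": [[[0,0,0],0,0.02],[[0,0,0],0,0.0],[[0,0,0],0,0.0],[[0,0,0],0,0.0],[[0,0,0],0,0.0]], "grip_force": 50}}

```text
time_s: 2.5
eef_pos: [0.458, -0.26, 0.0449]
tcp_rot: [0.0, 1.0, 0.027, 0.001]
force: [-0.9, 0.3, 0.4]
finger_gap: 0.075
finger_force: 0.0
```

```bash
python3 - <<'E'
from h import *
P=plane("side",[(200+x/4,165+y/4) for x,y in((413,243),(502,177),(765,292),(683,350))],.115)
print(P.round(4).tolist(),P.mean(0)); y=(P[0]+P[1]-P[2]-P[3])/2; print(np.arctan2(-y[0],y[1]),np.linalg.norm(y))
go((.459,-.256,.043),3.44)
E
```

```text
[[0.5033, -0.1155, 0.115], [0.6352, -0.1128, 0.115], [0.6518, -0.3916, 0.115], [0.5407, -0.3825, 0.115]] [ 0.58274789 -0.25060969  0.115     ]
0.09859651700712416 0.2742032528561181
t 2.5 pos [ 0.458  -0.26    0.0449] ang 3.14 F [-0.9  0.3  0.4] gap 0.075
  turn -0.3 shift [ 0.0012 -0.0039  0.0019]
```

The opening went down to 6 mm, so the fingers missed the 34 mm knob. I'll look before doing anything else.

```bash
python3 - <<'E'
from h import *
s=env.read_camera("side");t=env.read_camera("top")
a=cv2.resize(s[190:300,280:400],None,fx=5,fy=5);b=cv2.resize(t[170:280,320:370],None,fx=5,fy=5)
cv2.imwrite("pics/s2.png",np.hstack([a[:,:550],b])[:,:,::-1])
for n,i in(("top",t),("side",s)):
    for c,st in blobs(red(i),4): print(n,c,st)
print(proj("side",[(.459,-.256,.048),(.413,-.26,.048)]),proj("side",[env.observe()["eef_pos"]]))
go((.459,-.256,.043),3.44)
E
```

```text
top [432.  180.9] [429 157   7  40 182]
top [207.8 191.1] [202 174  12  35 263]
top [228.4 190. ] [227 185   4  11  34]
top [459.3 196.5] [438 194  37   7 170]
top [236.1 219. ] [231 202  12  35 270]
top [212.8 218.2] [211 213   4  11  33]
top [284.9 236.1] [281 232   9   9  58]
top [548.7 332.9] [544 328  10  11  99]
side [245.7 184.5] [231 176  33  20 136]
side [262.1 186.3] [259 183   9   9  31]
side [249.7 204. ] [236 197  29  15 148]
side [226.  212.1] [218 204  16  17  90]
side [272.  232.4] [268 229   9   8  60]
side [325.  263.2] [320 260  10   8  50]
side [492.7 271.8] [479 262  24  25 123]
side [458.5 292.1] [450 288  18   9  32]
[[325.53043102 263.02008178]
 [318.08390663 270.25962098]] [[326.11480269 264.44325728]]
t 2.6 pos [ 0.4577 -0.2598  0.0444] ang 3.15 F [-0.1  0.6  0.3] gap 0.002
  turn -0.29 shift [ 0.0015 -0.0037  0.0014]
```

View pics/s2.png

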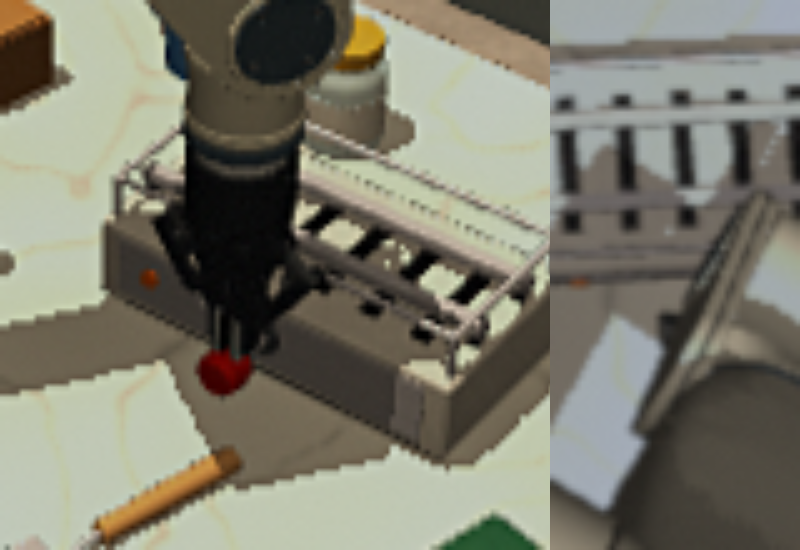

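```bash
python3 - <<'E'
from h import *
print(proj("side",[(.461,-.2532,.2076-.001),(.461-.003,-.2532+.05,.2066),(.464,-.3032,.2066)]))
print(proj("side",[(.4577,-.2598,.0444),(.4577,-.2598,.0304),(.4577,-.2598,.06),(.4577,-.2598,.08)]))
print(proj("top",[(.4577,-.2598,.0444)]))
E
```

```text
[[326.85578948 226.48938315]
 [314.6201693  220.90726879]
 [339.44700317 232.23314517]]
[[326.11854429 264.46185964]
 [325.98199799 267.45464362]
 [326.27226163 261.09583457]
 [326.4717937  256.73147979]]
[[354.74920764 237.26573191]]
```

The closed tips appear to end right at the knob's top (z about 65 mm), though the reported pose puts them at 30 mm. A gentle touch on the knob's top will measure this offset.

Emit:
{"api": "step_arm", "payload": {"motion": [[[0,0,0.001],0,0],[[0,0,0.001],0,0],[[0,0,0.001],0,0],[[0,0,0.001],0,0],[[0,0,0],0,0]]}}

```text
time_s: 3.1
eef_pos: [0.4576, -0.2596, 0.0411]
tcp_rot: [0.0, 1.0, 0.027, 0.0]
force: [-3.8, 2.1, 17.7]
finger_gap: 0.004
finger_force: 9.0
```

Contact came at a reading of z≈0.0415, so the real fingertips sit about 37 mm higher than the pose readout implies. The side picture gave the same figure, so I'll apply it to every height from here on.

Emit:
{"api": "step_arm", "payload": {"motion": [[[0,-0.003,-0.015],0,0.08],[[0,0,0],0,0.08],[[0,0,0],0,0.08],[[0,0,0],0,0.08],[[0,0,0],0,0.08]]}}

```text
time_s: 3.6
eef_pos: [0.4569, -0.2565, 0.0544]
tcp_rot: [-0.0, 1.0, 0.027, -0.0]
force: [-0.1, 0.5, -0.2]
finger_gap: 0.848
finger_force: 0.0
```

Emit:
{"api": "step_arm", "payload": {"motion": [[[0,0,0],0,0.08],[[0,0,0.01],0,0.08],[[0,0,0.015],0,0.08],[[0,0,0.015],0,0.08],[[0,0,0],0,0.08]]}}

```text
time_s: 4.1
eef_pos: [0.4556, -0.2557, 0.0124]
tcp_rot: [-0.001, 1.0, 0.027, -0.002]
force: [-0.8, -0.8, -0.5]
finger_gap: 0.937
finger_force: 0.0
```

Emit:
{"api": "step_arm", "payload": {"motion": [[[0.003,0,0.006],0,0.08],[[0,0,0],0,0.0],[[0,0,0],0,0.0],[[0,0,0],0,0.0],[[0,0,0],0,0.0]], "grip_force": 50}}

```text
time_s: 4.6
eef_pos: [0.4597, -0.2542, 0.0097]
tcp_rot: [-0.002, 1.0, 0.026, -0.001]
force: [0.4, 13.8, 8.9]
finger_gap: 0.377
finger_force: 48.9
```

Emit:
{"api": "step_arm", "payload": {"motion": [[[0,0,0],0,0.0],[[0,0,0],0,0.0]]}}

```text
time_s: 4.8
eef_pos: [0.4598, -0.2542, 0.0096]
tcp_rot: [-0.002, 1.0, 0.027, -0.001]
force: [0.6, 12.9, 11.2]
finger_gap: 0.376
finger_force: 49.0
```

Emit:
{"api": "step_arm", "payload": {"motion": [[[-0.01,-0.002,0],0,0],[[-0.012,0,0],0,0],[[-0.012,0,0],0,0],[[-0.012,0,0],0,0],[[-0.002,0,0],0,0]]}}

```text
time_s: 5.3
eef_pos: [0.4142, -0.2567, 0.01]
tcp_rot: [0.0, 1.0, 0.027, 0.003]
force: [17.4, 17.4, -0.6]
finger_gap: 0.378
finger_force: 51.6
```

Emit:
{"api": "step_arm", "payload": {"motion": [[[0,0,0],0,0],[[0,0,0],0,0],[[0,0,0],0,0]]}}

```text
time_s: 5.6
eef_pos: [0.4143, -0.2565, 0.0099]
tcp_rot: [0.0, 1.0, 0.028, 0.002]
force: [8.0, 11.0, 5.1]
finger_gap: 0.374
finger_force: 52.1
```

Emit:
{"api": "step_arm", "payload": {"motion": [[[0,0,0],0,0.08],[[0,0,0],0,0.08],[[0,0,0],0,0.08],[[0,0,-0.03],0,0.08],[[0,0,-0.04],0,0.08]]}}

```text
time_s: 6.1
eef_pos: [0.4105, -0.2563, 0.078]
tcp_rot: [-0.001, 1.0, 0.027, -0.002]
force: [1.1, -1.3, -0.2]
finger_gap: 0.938
finger_force: 0.0
```

Emit:
{"api": "step_arm", "payload": {"motion": [[[0,0,-0.045],0,0.08],[[0,0,-0.045],0,0.08],[[0,-0.045,0],-8,0.08],[[0,0,0],0,0.08]]}}

```text
time_s: 6.5
eef_pos: [0.4089, -0.2097, 0.17]
tcp_rot: [-0.0, 0.995, 0.099, 0.0]
force: [-0.3, 0.1, -0.7]
finger_gap: 0.936
finger_force: 0.0
```

```bash
python3 - <<'E'
from h import *
print(at(C,-.055,.02))
go((*at(C,-.055,.02),.17),83.2)
t=env.read_camera("top"); s=env.read_camera("side")
for n,i in(("top",t),("side",s)):
    for c,st in blobs(red(i),4): print(n,c,st[4]) if st[4]<100 else 0
print(proj("top",[(.414,-.258,.05)]),proj("side",[(.414,-.258,.05)]))
E
```

```text
[0.52276335 0.25388812]
t 6.5 pos [ 0.4089 -0.2097  0.17  ] ang 11.4 F [-0.3  0.1 -0.7] gap 0.936
  turn -71.8 shift [0.4738 0.0581 0.    ]
top [228.4 190. ] 34
top [212.8 218.2] 33
top [284.9 236.1] 58
top [548.7 333. ] 97
side [262.1 186.3] 31
side [226.  212.2] 92
side [272.  232.4] 61
side [317.2 269.7] 71
side [458.5 292. ] 32
[[354.68636629 249.11103299]] [[317.83003178 269.4180659 ]]
```

Emit:
{"api": "step_arm", "payload": {"motion": [[[0,0,0],-8,0.06],[[0,0,0],-8,0.06],[[0,0,0],-8,0.06],[[0,0,0],-8,0.06],[[0,0,0],-8,0.06]]}}

```text
time_s: 7.1
eef_pos: [0.4095, -0.213, 0.1682]
tcp_rot: [-0.0, 0.901, 0.433, -0.0]
force: [0.3, 0.0, -0.3]
finger_gap: 0.704
finger_force: 0.0
```

Emit:
{"api": "step_arm", "payload": {"motion": [[[0,0,0],-8,0.06],[[0,0,0],-8,0.06],[[0,0,0],-8,0.06],[[0,0,0],-7.8,0.06],[[0.04,0.005,0],0,0.06]]}}

```text
time_s: 7.6
eef_pos: [0.4198, -0.1762, 0.1684]
tcp_rot: [0.0, 0.749, 0.662, -0.0]
force: [1.0, 0.8, -0.7]
finger_gap: 0.705
finger_force: 0.0
```

Emit:
{"api": "step_arm", "payload": {"motion": [[[0.044,0.006,0],0,0.06],[[0.044,0.006,0],0,0.06],[[0.044,0.006,0],0,0.06],[[0.044,0.006,0],0,0.06],[[0.044,0.006,0],0,0.06]]}}

```text
time_s: 8.1
eef_pos: [0.4769, 0.0426, 0.1682]
tcp_rot: [-0.0, 0.75, 0.662, -0.0]
force: [1.7, -1.1, 0.1]
finger_gap: 0.7
finger_force: 0.0
```

Emit:
{"api": "step_arm", "payload": {"motion": [[[0.044,0.006,0],0,0.06],[[0.044,0.006,0],0,0.06],[[0.044,0.006,0],0,0.06],[[0.044,0.006,0],0,0.06],[[0,0,0],0,0.06]]}}

```text
time_s: 8.6
eef_pos: [0.524, 0.2172, 0.1682]
tcp_rot: [0.0, 0.749, 0.663, 0.001]
force: [0.4, -0.4, -0.2]
finger_gap: 0.707
finger_force: 0.0
```

```bash
python3 - <<'E'
from h import *
go((.525,.256,.0485),83.2)
E
```

```text
t 8.6 pos [0.524  0.2172 0.1682] ang 83.06 F [ 0.4 -0.4 -0.2] gap 0.707
  turn -0.14 shift [ 0.0386 -0.0036  0.1197]
```

Emit:
{"api": "step_arm", "payload": {"motion": [[[0.039,-0.004,0],0,0.06],[[0,0,0.04],0,0.06],[[0,0,0.04],0,0.06],[[0,0,0.025],0,0.06],[[0,0,0],0,0.06]]}}

```text
time_s: 9.1
eef_pos: [0.5201, 0.2501, 0.0596]
tcp_rot: [-0.001, 0.75, 0.662, -0.004]
force: [-0.7, 0.3, -0.0]
finger_gap: 0.702
finger_force: 0.0
```

```bash
python3 - <<'E'
from h import *
go((.525,.256,.0485),83.2)
s=env.read_camera("side")
cv2.imwrite("pics/s3.png",cv2.resize(s[140:250,190:310],None,fx=5,fy=5)[:,:,::-1])
E
```

```text
t 9.1 pos [0.5201 0.2501 0.0596] ang 82.86 F [-0.7  0.3 -0. ] gap 0.702
  turn -0.34 shift [0.0065 0.0042 0.0111]
```

View pics/s3.png

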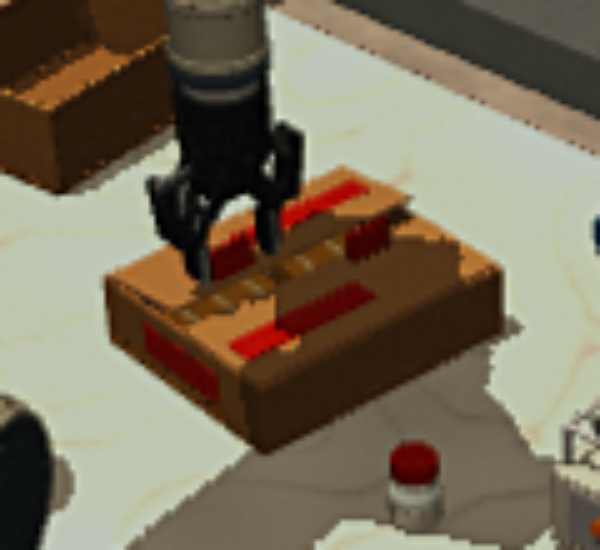

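The fingers straddle the left flap's tab, seen near crop (235,255). Next I lower a little and close.

Emit:
{"api": "step_arm", "payload": {"motion": [[[0.004,0.003,0.012],0,0.06],[[0,0,0],0,0.0],[[0,0,0],0,0.0],[[0,0,0],0,0.0],[[0,0,0],0,0.0]], "grip_force": 40}}

```text
time_s: 9.65
eef_pos: [0.5208, 0.2554, 0.051]
tcp_rot: [-0.002, 0.749, 0.662, -0.004]
force: [-15.2, 3.1, -0.7]
finger_gap: 0.455
finger_force: 44.8
```

```bash
python3 - <<'E'
from h import *
go((.525,.256,.0485),83.2)
r=np.hypot(.085,.022);f0=np.arctan2(.022,.085)
P=[(-r*np.cos(a+f0),r*np.sin(a+f0)) for a in np.arange(0,1.81,.12)]
print(np.diff(np.array(P),axis=0).round(4).tolist())
E
```

```text
t 9.65 pos [0.5208 0.2554 0.051 ] ang 82.91 F [-15.2   3.1  -0.7] gap 0.455
  turn -0.29 shift [0.0011 0.0041 0.0025]
[[0.0032, 0.01], [0.0044, 0.0096], [0.0055, 0.009], [0.0066, 0.0082], [0.0075, 0.0074], [0.0083, 0.0064], [0.009, 0.0054], [0.0096, 0.0043], [0.0101, 0.0031], [0.0104, 0.0019], [0.0105, 0.0006], [0.0105, -0.0007], [0.0104, -0.0019], [0.0101, -0.0031], [0.0096, -0.0043]]
```

Emit:
{"api": "step_arm", "payload": {"motion": [[[0.003,-0.003,-0.01],0,0],[[0.0045,0,-0.0095],0,0],[[0.0055,0,-0.009],0,0],[[0.0065,0,-0.008],0,0],[[0.0075,0,-0.0075],0,0]]}}

```text
time_s: 10.15
eef_pos: [0.5241, 0.2833, 0.0956]
tcp_rot: [-0.001, 0.749, 0.662, -0.002]
force: [-6.1, 4.8, -11.8]
finger_gap: 0.455
finger_force: 41.7
```

Emit:
{"api": "step_arm", "payload": {"motion": [[[0.008,0,-0.0065],0,0],[[0.009,0,-0.0055],0,0],[[0.0095,0,-0.0045],0,0],[[0.01,0,-0.003],0,0],[[0.0105,0,-0.002],0,0]]}}

```text
time_s: 10.65
eef_pos: [0.5294, 0.3288, 0.1166]
tcp_rot: [-0.001, 0.749, 0.662, -0.003]
force: [-5.6, -2.4, -9.7]
finger_gap: 0.454
finger_force: 41.4
```

Emit:
{"api": "step_arm", "payload": {"motion": [[[0.0105,0,-0.0005],0,0],[[0.0105,0,0.0005],0,0],[[0.0105,0,0.002],0,0],[[0.01,0,0.003],0,0],[[0,0,0],0,0]]}}

```text
time_s: 11.15
eef_pos: [0.5344, 0.3709, 0.1118]
tcp_rot: [-0.001, 0.749, 0.662, -0.003]
force: [-10.2, -1.1, -1.2]
finger_gap: 0.453
finger_force: 40.7
```

```bash
python3 - <<'E'
from h import *
go((.525,.256,.0485),83.2)
s=env.read_camera("side")
cv2.imwrite("pics/s4.png",cv2.resize(s[140:250,190:310],None,fx=5,fy=5)[:,:,::-1])
E
```

```text
t 11.15 pos [0.5344 0.3709 0.1118] ang 82.98 F [-10.2  -1.1  -1.2] gap 0.453
  turn -0.22 shift [-0.1152  0.0043  0.0633]
```

View pics/s4.png

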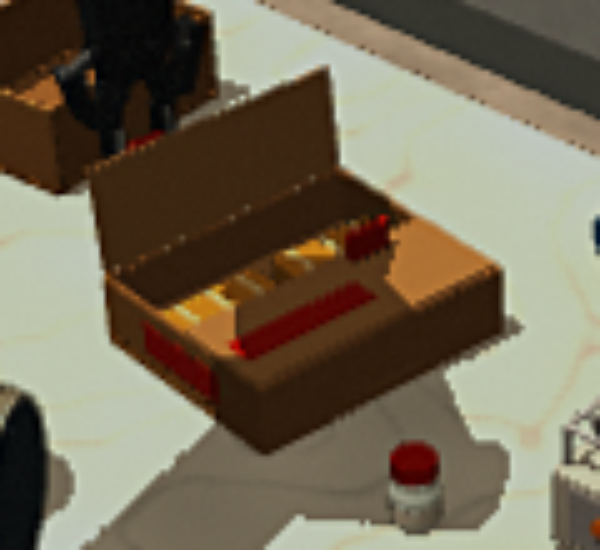

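The left flap is just past upright with loaves showing below. I'll continue along the arc.

Emit:
{"api": "step_arm", "payload": {"motion": [[[0.0095,-0.002,0.004],0,0],[[0.009,0,0.0055],0,0],[[0.0085,0,0.0065],0,0],[[0.0075,0,0.0075],0,0],[[0,0,0],0,0]]}}

```text
time_s: 11.7
eef_pos: [0.5386, 0.4065, 0.0893]
tcp_rot: [-0.001, 0.749, 0.662, -0.001]
force: [-6.6, 0.7, 2.8]
finger_gap: 0.446
finger_force: 39.8
```

```bash
python3 - <<'E'
from h import *
go((.525,.256,.0485),83.2)
s=env.read_camera("side")
cv2.imwrite("pics/s5.png",cv2.resize(s[140:250,190:310],None,fx=4,fy=4)[:,:,::-1])
E
```

```text
t 11.7 pos [0.5386 0.4065 0.0893] ang 82.96 F [-6.6  0.7  2.8] gap 0.446
  turn -0.24 shift [-0.1511  0.0043  0.0408]
```

View pics/s5.png

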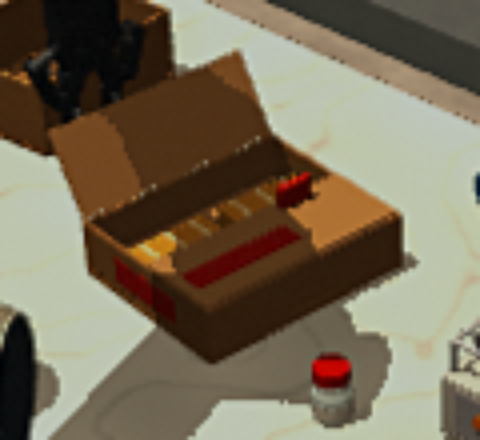

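The left flap is at about 2.17 rad, worked out from the tab's arc. I release it, move outward and up, then go to the right flap.

Emit:
{"api": "step_arm", "payload": {"motion": [[[0,0,0],0,0.06],[[0,0,0],0,0.06],[[0,0,0],0,0.06],[[0.02,0,0],0,0.06],[[0.01,0,-0.02],0,0.06]]}}

```text
time_s: 12.25
eef_pos: [0.5425, 0.4349, 0.107]
tcp_rot: [-0.0, 0.749, 0.662, -0.002]
force: [1.1, 0.5, 0.1]
finger_gap: 0.7
finger_force: 0.0
```

Emit:
{"api": "step_arm", "payload": {"motion": [[[0,0,-0.04],0,0.06],[[0,0,-0.045],0,0.06],[[0,0,-0.02],0,0.06],[[0,0,0],0,0.06]]}}

```text
time_s: 12.65
eef_pos: [0.5457, 0.4368, 0.2189]
tcp_rot: [0.0, 0.749, 0.662, 0.004]
force: [0.2, 0.9, -0.4]
finger_gap: 0.704
finger_force: 0.0
```

```bash
python3 - <<'E'
from h import *
print(at(C,.055,-.02))
go((.6305,.202,.0475),83.2)
t=env.read_camera("top");s=env.read_camera("side")
for n,i in(("top",t),("side",s)):
    for c,st in blobs(red(i),4): print(n,c,st[4]) if st[4]<150 else 0
E
```

```text
[0.62723665 0.20111188]
t 12.65 pos [0.5457 0.4368 0.2189] ang 82.93 F [ 0.2  0.9 -0.4] gap 0.704
  turn -0.27 shift [-0.2231  0.112   0.1714]
top [228.3 189.6] 38
top [172.2 212.8] 26
top [284.7 235.9] 55
top [354.4 249.6] 47
top [548.7 332.9] 99
side [263.3 185.2] 22
side [225.9 212.1] 94
side [272.5 232.2] 57
side [492.7 271.8] 122
side [316.5 270.1] 75
side [458.6 292.1] 34
```

Emit:
{"api": "step_arm", "payload": {"motion": [[[-0.037,0.018,0],0,0.06],[[-0.037,0.018,0],0,0.06],[[-0.037,0.018,0],0,0.06],[[-0.037,0.018,0],0,0.06],[[-0.037,0.018,0],0,0.06]]}}

```text
time_s: 13.25
eef_pos: [0.6091, 0.2386, 0.2115]
tcp_rot: [-0.001, 0.749, 0.662, -0.002]
force: [0.1, 0.7, -0.1]
finger_gap: 0.698
finger_force: 0.0
```

Emit:
{"api": "step_arm", "payload": {"motion": [[[-0.037,0.018,0.02],0,0.06],[[0,0,0.04],0,0.06],[[0,0,0.04],0,0.06],[[0,0,0.04],0,0.06],[[0,0,0],0,0.06]]}}

```text
time_s: 13.75
eef_pos: [0.6174, 0.1996, 0.0663]
tcp_rot: [-0.003, 0.749, 0.662, -0.006]
force: [0.3, -0.3, -0.4]
finger_gap: 0.702
finger_force: 0.0
```

```bash
python3 - <<'E'
from h import *
go((.627,.202,.048),83.2)
E
```

```text
t 13.75 pos [0.6174 0.1996 0.0663] ang 82.91 F [ 0.3 -0.3 -0.4] gap 0.702
  turn -0.29 shift [0.0035 0.0092 0.0183]
```

Emit:
{"api": "step_arm", "payload": {"motion": [[[0.001,0.006,0.007],0,0.06],[[0.001,0,0.008],0,0.06],[[0,0,0],0,0.06]]}}

```text
time_s: 14.05
eef_pos: [0.6301, 0.2034, 0.0594]
tcp_rot: [0.0, 0.749, 0.662, 0.001]
force: [-0.6, -0.7, 0.3]
finger_gap: 0.7
finger_force: 0.0
```

Emit:
{"api": "step_arm", "payload": {"motion": [[[0,0,0],0,0.0],[[0,0,0],0,0.0],[[0,0,0],0,0.0],[[0,0,0],0,0.0]]}}

```text
time_s: 14.45
eef_pos: [0.6257, 0.2036, 0.0601]
tcp_rot: [-0.002, 0.749, 0.662, -0.002]
force: [-13.8, 2.6, 10.3]
finger_gap: 0.451
finger_force: 38.9
```

Gripped too high at 0.060, so I reopen, go 10 mm lower and grip again.

Emit:
{"api": "step_arm", "payload": {"motion": [[[0,-0.003,0],0,0.06],[[0,0,0],0,0.06],[[0,0,0.004],0,0.06],[[0,0,0.004],0,0.06],[[0,0,0.003],0,0.06]]}}

```text
time_s: 14.95
eef_pos: [0.6265, 0.2032, 0.0473]
tcp_rot: [0.0, 0.749, 0.662, -0.0]
force: [-0.2, -0.5, 0.5]
finger_gap: 0.704
finger_force: 0.0
```

Emit:
{"api": "step_arm", "payload": {"motion": [[[0,0,0],0,0.06],[[0,0,0],0,0.0],[[0,0,0],0,0.0],[[0,0,0],0,0.0],[[0,0,0],0,0.0]]}}

```text
time_s: 15.45
eef_pos: [0.6255, 0.2034, 0.048]
tcp_rot: [-0.0, 0.749, 0.662, -0.001]
force: [-5.6, 0.6, 6.4]
finger_gap: 0.459
finger_force: 40.4
```

Emit:
{"api": "step_arm", "payload": {"motion": [[[-0.003,-0.001,-0.01],0,0],[[-0.0045,0,-0.0095],0,0],[[-0.0055,0,-0.009],0,0],[[-0.0065,0,-0.008],0,0],[[-0.0075,0,-0.0075],0,0]]}}

```text
time_s: 15.95
eef_pos: [0.6221, 0.1761, 0.0927]
tcp_rot: [0.0, 0.749, 0.662, 0.0]
force: [1.4, -0.3, -5.9]
finger_gap: 0.456
finger_force: 40.8
```

Emit:
{"api": "step_arm", "payload": {"motion": [[[-0.008,0,-0.0065],0,0],[[-0.009,0,-0.0055],0,0],[[-0.0095,0,-0.0045],0,0],[[-0.01,0,-0.003],0,0],[[-0.0105,0,-0.002],0,0]]}}

```text
time_s: 16.45
eef_pos: [0.6168, 0.1296, 0.1143]
tcp_rot: [0.0, 0.749, 0.662, 0.001]
force: [0.4, 3.6, 0.7]
finger_gap: 0.461
finger_force: 40.1
```

Emit:
{"api": "step_arm", "payload": {"motion": [[[-0.0105,0,-0.0005],0,0],[[-0.0105,0,0.0005],0,0],[[-0.0105,0,0.002],0,0],[[-0.01,0,0.003],0,0],[[0,0,0],0,0]]}}

```text
time_s: 16.95
eef_pos: [0.6118, 0.0867, 0.1091]
tcp_rot: [0.001, 0.75, 0.662, 0.0]
force: [-0.2, -0.4, 7.2]
finger_gap: 0.458
finger_force: 39.5
```

Emit:
{"api": "step_arm", "payload": {"motion": [[[-0.0095,0,0.004],0,0],[[-0.009,0,0.0055],0,0],[[-0.0085,0,0.0065],0,0],[[-0.0075,0,0.0075],0,0],[[0,0,0],0,0]]}}

```text
time_s: 17.45
eef_pos: [0.6077, 0.0518, 0.0852]
tcp_rot: [0.001, 0.749, 0.662, -0.0]
force: [0.8, -4.8, 8.1]
finger_gap: 0.452
finger_force: 43.8
```

Emit:
{"api": "step_arm", "payload": {"motion": [[[0,0,0],0,0.06],[[0,0,0],0,0.06],[[0,0,0],0,0.06],[[-0.02,0,0],0,0.06],[[-0.01,0,-0.02],0,0.06]]}}

```text
time_s: 17.95
eef_pos: [0.6008, 0.0242, 0.1024]
tcp_rot: [-0.002, 0.749, 0.663, -0.002]
force: [0.2, -1.0, -0.6]
finger_gap: 0.7
finger_force: 0.0
```

Emit:
{"api": "step_arm", "payload": {"motion": [[[-0.01,0,-0.04],0,0.06],[[-0.02,0,-0.045],0,0.06],[[-0.04,0,-0.02],0,0.06],[[-0.04,0,0],0,0.06],[[-0.04,0,0],0,0.06]]}}

```text
time_s: 18.45
eef_pos: [0.585, -0.1252, 0.211]
tcp_rot: [0.001, 0.749, 0.663, 0.0]
force: [0.3, 0.8, 0.5]
finger_gap: 0.698
finger_force: 0.0
```

```bash
python3 - <<'E'
from h import *
go((.627,.202,.048),83.2)
t=env.read_camera("top");s=env.read_camera("side")
a=cv2.resize(t[150:260,150:270],None,fx=4,fy=4);b=cv2.resize(s[140:250,190:270],None,fx=4,fy=4)
cv2.imwrite("pics/s6.png",np.hstack([a,b])[:,:,::-1]); cv2.imwrite("pics/top6.png",t[:,:,::-1])
E
```

```text
t 18.45 pos [ 0.585  -0.1252  0.211 ] ang 83.02 F [0.3 0.8 0.5] gap 0.698
  turn -0.18 shift [0.3298 0.003  0.163 ]
```

View pics/s6.png

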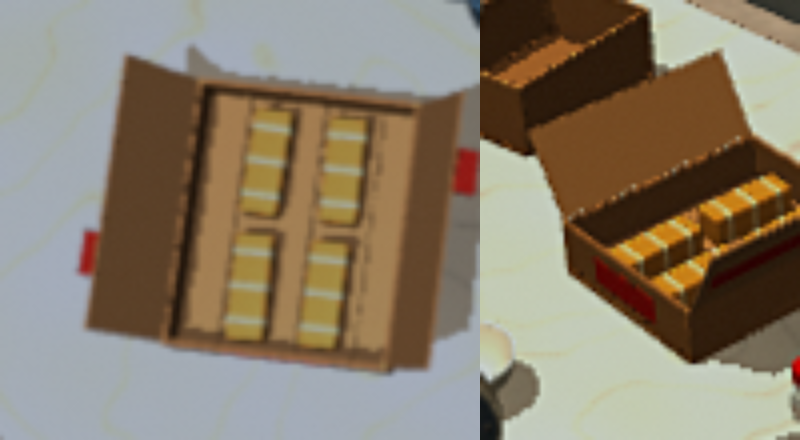

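Both flaps are folded back and four loaves lie in the carton, at crop centres (267,163), (344,170), (248,287) and (323,293). I'll measure them by colour mask.

```bash
cat >> h.py <<'E'
def loaves(t,z,x0,x1,y0=150,y1=260):
    h=cv2.cvtColor(t,cv2.COLOR_RGB2HSV)
    m=((h[...,0]>=20)&(h[...,0]<=32)&(h[...,1]>95)&(h[...,2]>110)).astype(np.uint8); w=np.zeros_like(m); w[y0:y1,x0:x1]=m[y0:y1,x0:x1]
    w=cv2.morphologyEx(w,cv2.MORPH_CLOSE,np.ones((3,1),np.uint8))
    out=[]
    for c in cv2.findContours(w,0,1)[0]:
        if cv2.contourArea(c)<60: continue
        r=cv2.minAreaRect(c); P=plane("top",cv2.boxPoints(r),z); e=[P[1]-P[0],P[2]-P[1]]; e=max(e,key=np.linalg.norm)
        a=(np.degrees(np.arctan2(e[1],e[0]))+90)%180-90
        out.append((P.mean(0)[:2].round(4),round(a,1),[round(np.linalg.norm(P[1]-P[0]),3),round(np.linalg.norm(P[2]-P[1]),3)],np.round(r[0],1)))
    return out
E
python3 - <<'E'
from h import *
t=cv2.imread("pics/top6.png")[:,:,::-1].copy()
print(cv2.cvtColor(t,cv2.COLOR_RGB2HSV)[[184,184,222,180],[217,234,212,202]])
for l in loaves(t,.05,190,260): print(l)
for x in(-.058,.058):
    for y in(-.037,.037): print(at(C,x,y))
E
```

```text
[[ 21 164 162]
 [ 24  58 162]
 [ 24  89 164]
 [ 14 139  77]]
(array([0.5091, 0.1985]), np.float64(-6.9), [np.float64(0.095), np.float64(0.036)], array([230.5, 223.4]))
(array([0.5163, 0.2682]), np.float64(-4.9), [np.float64(0.095), np.float64(0.034)], array([211.7, 221.4]))
(array([0.6252, 0.1819]), np.float64(-6.7), [np.float64(0.094), np.float64(0.033)], array([235.3, 192.3]))
(array([0.6338, 0.2533]), np.float64(-8.3), [np.float64(0.095), np.float64(0.034)], array([216.2, 190. ]))
[0.51301757 0.19764739]
[0.5218028  0.27112405]
[0.6281972  0.18387595]
[0.63698243 0.25735261]
```

Emit:
{"api": "step_arm", "payload": {"motion": [[[0.03,0,0],8.2,0.06],[[0.03,0,0],8.2,0.06],[[0.03,0,0],8.2,0.06],[[0,0,0],8.2,0.06],[[0,0,0],8.2,0.06]]}}

```text
time_s: 19.05
eef_pos: [0.6083, -0.0357, 0.2093]
tcp_rot: [-0.0, 0.934, 0.356, -0.0]
force: [0.4, -0.8, 0.5]
finger_gap: 0.705
finger_force: 0.0
```

Emit:
{"api": "step_arm", "payload": {"motion": [[[0,0,0],8.2,0.06],[[0,0,0],8.2,0.06],[[0,0,0],8.2,0.06],[[0,0,0],8.2,0.06],[[0,0,0],8.2,0.06]]}}

```text
time_s: 19.55
eef_pos: [0.608, -0.0368, 0.2094]
tcp_rot: [-0.0, 1.0, 0.006, -0.001]
force: [0.6, 0.1, 0.5]
finger_gap: 0.7
finger_force: 0.0
```

Emit:
{"api": "step_arm", "payload": {"motion": [[[0,0,0],7.9,0.06],[[0,-0.03,0],0,0.06],[[0,-0.03,0],0,0.06],[[0,0,0],0,0.06]]}}

```text
time_s: 19.95
eef_pos: [0.6156, 0.0254, 0.2095]
tcp_rot: [-0.0, 0.998, -0.059, -0.0]
force: [0.6, -0.4, -0.2]
finger_gap: 0.699
finger_force: 0.0
```

```bash
python3 - <<'E'
from h import *
print(env.observe()["joint_positions"].round(2))
go((.511,.199,0),-6.9)
for y in(-.093,-.031,.031,.093): print(at(W,0,y).round(4))
E
```

```text
[0.02 0.41 1.65 0.   1.08 1.71]
t 19.95 pos [0.6156 0.0254 0.2095] ang -6.77 F [ 0.6 -0.4 -0.2] gap 0.699
  turn 0.13 shift [-0.1247 -0.1598  0.2095]
[ 0.5936 -0.3408]
[ 0.5899 -0.2789]
[ 0.5861 -0.2171]
[ 0.5824 -0.1552]
```

Emit:
{"api": "step_arm", "payload": {"motion": [[[-0.025,-0.032,0],0,0.06],[[-0.025,-0.032,0],0,0.06],[[-0.025,-0.032,0],0,0.06],[[-0.025,-0.032,0],0,0.06],[[-0.025,-0.032,0],0,0.06]]}}

```text
time_s: 20.45
eef_pos: [0.5097, 0.1969, 0.2096]
tcp_rot: [0.0, 0.998, -0.061, -0.0]
force: [0.4, 0.7, -0.2]
finger_gap: 0.7
finger_force: 0.0
```

Emit:
{"api": "step_arm", "payload": {"motion": [[[0,0,0.04],0,0.06],[[0,0,0.04],0,0.06],[[0,0,0.04],0,0.06],[[0,0,0.03],0,0.06],[[0,0,0],0,0.06]]}}

```text
time_s: 20.95
eef_pos: [0.5075, 0.1947, 0.056]
tcp_rot: [0.002, 0.998, -0.06, -0.004]
force: [0.1, -0.2, -0.3]
finger_gap: 0.699
finger_force: 0.0
```

```bash
python3 - <<'E'
from h import *
go((.511,.199,0),-6.9)
E
```

```text
t 20.95 pos [0.5075 0.1947 0.056 ] ang -6.92 F [ 0.1 -0.2 -0.3] gap 0.699
  turn -0.02 shift [ 0.003  -0.0047  0.056 ]
```

Emit:
{"api": "step_arm", "payload": {"motion": [[[0.001,-0.002,0.025],0,0.06],[[0,0,0.02],0,0.06],[[0,0,0.01],0,0.06],[[0,0,0.002],0,0.06],[[0,0,0],0,0.06]]}}

```text
time_s: 21.45
eef_pos: [0.5128, 0.1978, 0.0037]
tcp_rot: [-0.0, 0.998, -0.061, 0.0]
force: [0.4, -0.0, 0.1]
finger_gap: 0.703
finger_force: 0.0
```

Emit:
{"api": "step_arm", "payload": {"motion": [[[0,0,0],0,0.02],[[0,0,0],0,0.02],[[0,0,0],0,0.02],[[0,0,0],0,0.02],[[0,0,0],0,0.02]], "grip_force": 35}}

```text
time_s: 21.95
eef_pos: [0.513, 0.1979, 0.004]
tcp_rot: [-0.0, 0.998, -0.061, 0.001]
force: [-0.4, 0.7, 7.3]
finger_gap: 0.415
finger_force: 36.1
```

Emit:
{"api": "step_arm", "payload": {"motion": [[[0,0,-0.02],0,0.02],[[0,0,-0.03],0,0.02],[[0,0,-0.04],0,0.02],[[0,0,-0.04],0,0.02],[[0,0,-0.04],0,0.02]]}}

```text
time_s: 22.45
eef_pos: [0.5117, 0.1974, 0.1745]
tcp_rot: [0.0, 0.998, -0.061, -0.0]
force: [0.2, -0.3, -1.2]
finger_gap: 0.413
finger_force: 35.4
```

```bash
python3 - <<'E'
from h import *
go((.5936,-.3408,.17),3.44)
E
```

```text
t 22.45 pos [0.5117 0.1974 0.1745] ang -6.96 F [ 0.2 -0.3 -1.2] gap 0.413
  turn -10.4 shift [0.0494 0.5422 0.0045]
```

Emit:
{"api": "step_arm", "payload": {"motion": [[[0,0,0],-5.2,0.02],[[0,0,0],-5.2,0.02],[[0.004,0.04,0],0,0.02],[[0.004,0.045,0],0,0.02],[[0.004,0.045,0],0,0.02]]}}

```text
time_s: 22.95
eef_pos: [0.5318, 0.0675, 0.1731]
tcp_rot: [-0.0, 1.0, 0.031, 0.0]
force: [0.7, 0.3, -1.9]
finger_gap: 0.413
finger_force: 35.7
```

Emit:
{"api": "step_arm", "payload": {"motion": [[[0.004,0.045,0],0,0.02],[[0.004,0.045,0],0,0.02],[[0.004,0.045,0],0,0.02],[[0.004,0.045,0],0,0.02],[[0.004,0.045,0],0,0.02]]}}

```text
time_s: 23.45
eef_pos: [0.5652, -0.1567, 0.1731]
tcp_rot: [-0.0, 1.0, 0.03, 0.0]
force: [1.4, 0.2, -1.7]
finger_gap: 0.416
finger_force: 35.7
```

Emit:
{"api": "step_arm", "payload": {"motion": [[[0.004,0.045,0],0,0.02],[[0.004,0.045,0],0,0.02],[[0.004,0.045,0],0,0.02],[[0.004,0.045,0],0,0.02],[[0,0,0],0,0.02]]}}

```text
time_s: 23.95
eef_pos: [0.5924, -0.3391, 0.173]
tcp_rot: [0.001, 1.0, 0.028, 0.001]
force: [0.5, -0.2, -0.6]
finger_gap: 0.415
finger_force: 35.9
```

```bash
python3 - <<'E'
from h import *
go((.5956,-.3408,.09),3.44)
E
```

```text
t 23.95 pos [ 0.5924 -0.3391  0.173 ] ang 3.2 F [ 0.5 -0.2 -0.6] gap 0.415
  turn -0.24 shift [0.003  0.0019 0.083 ]
```

Emit:
{"api": "step_arm", "payload": {"motion": [[[0.003,0.002,0.03],0,0.02],[[0,0,0.025],0,0.02],[[0,0,0.015],0,0.02],[[0,0,0.008],0,0.02],[[0,0,0],0,0.02]]}}

```text
time_s: 24.45
eef_pos: [0.5948, -0.3347, 0.094]
tcp_rot: [-0.0, 1.0, 0.03, -0.001]
force: [-0.2, 0.4, -1.0]
finger_gap: 0.415
finger_force: 35.9
```

Emit:
{"api": "step_arm", "payload": {"motion": [[[0,0,0.002],0,0.02],[[0,0,0.002],0,0.02],[[0,0,0],0,0.02]]}}

```text
time_s: 24.75
eef_pos: [0.5957, -0.3355, 0.0915]
tcp_rot: [0.0, 1.0, 0.03, 0.0]
force: [-0.6, -0.1, -1.1]
finger_gap: 0.415
finger_force: 35.9
```

Emit:
{"api": "step_arm", "payload": {"motion": [[[0,0.005,0.001],0,0.02],[[0,0,0.001],0,0.02],[[0,0,0],0,0.02]]}}

```text
time_s: 25.05
eef_pos: [0.5961, -0.3413, 0.0901]
tcp_rot: [0.001, 1.0, 0.03, 0.001]
force: [-1.3, -0.8, 4.6]
finger_gap: 0.411
finger_force: 36.6
```

Emit:
{"api": "step_arm", "payload": {"motion": [[[0,0,0],0,0.044],[[0,0,0],0,0.044],[[0,0,0],0,0.044],[[0,0,-0.01],0,0.044],[[0,0,-0.03],0,0.044]]}}

```text
time_s: 25.55
eef_pos: [0.5937, -0.3391, 0.1265]
tcp_rot: [-0.002, 1.0, 0.03, -0.003]
force: [0.5, -1.1, 1.5]
finger_gap: 0.52
finger_force: 0.0
```

Emit:
{"api": "step_arm", "payload": {"motion": [[[0,0,-0.04],0,0.06],[[0,-0.045,-0.03],0,0.06],[[0,-0.045,0],0,0.06],[[0,-0.045,0],0,0.06],[[0,-0.045,0],0,0.06]]}}

```text
time_s: 26.05
eef_pos: [0.585, -0.1627, 0.1978]
tcp_rot: [0.0, 1.0, 0.03, 0.001]
force: [1.1, 0.4, -0.2]
finger_gap: 0.698
finger_force: 0.0
```

Emit:
{"api": "step_arm", "payload": {"motion": [[[0,-0.045,0],0,0.06],[[0,-0.045,0],0,0.06],[[0,-0.045,0],0,0.06],[[0,-0.045,0],0,0.06],[[0,0,0],0,0.06]]}}

```text
time_s: 26.55
eef_pos: [0.5739, 0.0203, 0.1974]
tcp_rot: [-0.001, 0.999, 0.032, 0.0]
force: [0.7, 0.1, -0.3]
finger_gap: 0.704
finger_force: 0.0
```

```bash
python3 - <<'E'
from h import *
go((.519,.268,0.0),-6.9)
t=env.read_camera("top")
for l in loaves(t,.05,190,260): print(l)
for l in loaves(t,.136,300,410): print("R",l)
E
```

```text
t 26.55 pos [0.5739 0.0203 0.1974] ang 3.71 F [ 0.7  0.1 -0.3] gap 0.704
  turn 10.61 shift [-0.0842 -0.2393  0.1974]
(array([0.5176, 0.2683]), np.float64(-5.2), [np.float64(0.097), np.float64(0.034)], array([211.7, 221.1]))
(array([0.6253, 0.1823]), np.float64(-6.7), [np.float64(0.094), np.float64(0.034)], array([235.2, 192.3]))
(array([0.6345, 0.2554]), np.float64(-9.1), [np.float64(0.096), np.float64(0.035)], array([215.7, 189.9]))
R (array([ 0.5918, -0.3403]), np.float64(5.1), [np.float64(0.032), np.float64(0.093)], array([380.7, 197.6]))
```

Loaf 1 lies on the rack at the right place. Next is loaf 2.

Emit:
{"api": "step_arm", "payload": {"motion": [[[0,0,0],5.3,0.06],[[0,0,0],5.3,0.06],[[-0.014,-0.04,0],0,0.06],[[-0.014,-0.04,0],0,0.06],[[-0.014,-0.04,0],0,0.06]]}}

```text
time_s: 27.1
eef_pos: [0.5478, 0.1397, 0.1971]
tcp_rot: [0.0, 0.998, -0.064, 0.0]
force: [1.8, -0.2, -0.4]
finger_gap: 0.702
finger_force: 0.0
```

Emit:
{"api": "step_arm", "payload": {"motion": [[[-0.014,-0.04,0],0,0.06],[[-0.014,-0.04,0],0,0.06],[[-0.014,-0.04,0],0,0.06],[[0,0,0.04],0,0.06],[[0,0,0.04],0,0.06]]}}

```text
time_s: 27.6
eef_pos: [0.5225, 0.2654, 0.1175]
tcp_rot: [-0.001, 0.998, -0.062, 0.002]
force: [-0.7, 0.4, 0.3]
finger_gap: 0.703
finger_force: 0.0
```

Emit:
{"api": "step_arm", "payload": {"motion": [[[0,0,0.03],0,0.06],[[0,0,0.03],0,0.06],[[0,0,0],0,0.06],[[0,0,0],0,0.06]]}}

```text
time_s: 28.0
eef_pos: [0.5214, 0.2635, 0.0569]
tcp_rot: [0.0, 0.998, -0.063, -0.0]
force: [1.3, 0.0, 0.3]
finger_gap: 0.703
finger_force: 0.0
```

```bash
python3 - <<'E'
from h import *
go((.519,.268,0.002),-6)
E
```

```text
t 28.0 pos [0.5214 0.2635 0.0569] ang -7.21 F [1.3 0.  0.3] gap 0.703
  turn -1.21 shift [-0.0028 -0.0042  0.0549]
```

Emit:
{"api": "step_arm", "payload": {"motion": [[[-0.003,-0.004,0.025],-1,0.06],[[0,0,0.018],0,0.06],[[0,0,0.009],0,0.06],[[0,0,0.002],0,0.06],[[0,0,0],0,0.06]]}}

```text
time_s: 28.5
eef_pos: [0.5193, 0.2688, 0.0037]
tcp_rot: [-0.0, 0.999, -0.054, 0.001]
force: [-0.2, 0.2, 0.1]
finger_gap: 0.7
finger_force: 0.0
```

Emit:
{"api": "step_arm", "payload": {"motion": [[[0,0,0],0,0.02],[[0,0,0],0,0.02],[[0,0,0],0,0.02],[[0,0,0],0,0.02],[[0,0,0],0,0.02]]}}

```text
time_s: 29.0
eef_pos: [0.5192, 0.2689, 0.0038]
tcp_rot: [-0.0, 0.999, -0.054, 0.001]
force: [-1.3, -0.8, 6.6]
finger_gap: 0.411
finger_force: 36.0
```

Emit:
{"api": "step_arm", "payload": {"motion": [[[0,0,-0.02],0,0.02],[[0,0,-0.03],0,0.02],[[0,0,-0.04],0,0.02],[[0,0,-0.04],0,0.02],[[0,0,-0.04],0,0.02]]}}

```text
time_s: 29.5
eef_pos: [0.5179, 0.2683, 0.1741]
tcp_rot: [0.0, 0.999, -0.054, -0.0]
force: [0.2, 0.1, -1.4]
finger_gap: 0.414
finger_force: 35.4
```

```bash
python3 - <<'E'
from h import *
go((.592,-.279,.17),3.44)
E
```

```text
t 29.5 pos [0.5179 0.2683 0.1741] ang -6.16 F [ 0.2  0.1 -1.4] gap 0.414
  turn -9.6 shift [0.0412 0.5508 0.0041]
```

Emit:
{"api": "step_arm", "payload": {"motion": [[[0,0,0],-4.8,0.02],[[0,0,0],-4.8,0.02],[[0.003,0.046,0],0,0.02],[[0.003,0.046,0],0,0.02],[[0.004,0.046,0],0,0.02]]}}

```text
time_s: 30.0
eef_pos: [0.5362, 0.1302, 0.1727]
tcp_rot: [0.0, 1.0, 0.031, -0.0]
force: [1.2, -0.5, -1.2]
finger_gap: 0.416
finger_force: 35.6
```

Emit:
{"api": "step_arm", "payload": {"motion": [[[0.004,0.046,0],0,0.02],[[0.003,0.046,0],0,0.02],[[0.004,0.046,0],0,0.02],[[0.003,0.046,0],0,0.02],[[0.003,0.046,0],0,0.02]]}}

```text
time_s: 30.5
eef_pos: [0.5672, -0.099, 0.1728]
tcp_rot: [-0.0, 1.0, 0.03, 0.0]
force: [0.8, 0.5, -1.2]
finger_gap: 0.417
finger_force: 35.6
```

Emit:
{"api": "step_arm", "payload": {"motion": [[[0.004,0.046,0],0,0.02],[[0.004,0.046,0],0,0.02],[[0.003,0.046,0],0,0.02],[[0.003,0.045,0],0,0.02],[[0,0,0],0,0.02]]}}

```text
time_s: 31.0
eef_pos: [0.5926, -0.2844, 0.1727]
tcp_rot: [0.001, 1.0, 0.028, 0.001]
force: [-0.0, 0.7, -1.3]
finger_gap: 0.417
finger_force: 35.8
```

Emit:
{"api": "step_arm", "payload": {"motion": [[[0,0,0.03],0,0.02],[[0,0,0.025],0,0.02],[[0,0,0.015],0,0.02],[[0,0,0],0,0.02],[[0,0,0],0,0.02]]}}

```text
time_s: 31.5
eef_pos: [0.5927, -0.2788, 0.103]
tcp_rot: [0.0, 1.0, 0.03, 0.0]
force: [0.3, 0.1, -0.8]
finger_gap: 0.412
finger_force: 35.8
```

```bash
python3 - <<'E'
from h import *
go((.592,-.279,.09),3.44)
E
```

```text
t 31.5 pos [ 0.5927 -0.2788  0.103 ] ang 3.47 F [ 0.3  0.1 -0.8] gap 0.412
  turn 0.03 shift [-0.0007  0.0002  0.013 ]
```

Spot on. Lower, release, retreat and look.

Emit:
{"api": "step_arm", "payload": {"motion": [[[0,0,0.006],0,0.02],[[0,0,0.004],0,0.02],[[0,0,0.002],0,0.02],[[0,0,0.001],0,0.02],[[0,0,0],0,0.02]]}}

```text
time_s: 32.0
eef_pos: [0.5924, -0.2791, 0.0898]
tcp_rot: [0.0, 1.0, 0.03, 0.0]
force: [0.4, 0.1, 0.2]
finger_gap: 0.414
finger_force: 35.9
```

Emit:
{"api": "step_arm", "payload": {"motion": [[[0,0,0],0,0.044],[[0,0,0],0,0.044],[[0,0,0],0,0.044],[[0,0,-0.01],0,0.044],[[0,0,-0.03],0,0.044]]}}

```text
time_s: 32.5
eef_pos: [0.5904, -0.2781, 0.1276]
tcp_rot: [-0.001, 1.0, 0.03, -0.002]
force: [-0.7, 0.4, -0.0]
finger_gap: 0.52
finger_force: 0.0
```

Emit:
{"api": "step_arm", "payload": {"motion": [[[0,0,-0.04],0,0.06],[[0,-0.045,-0.03],0,0.06],[[0,-0.045,0],0,0.06],[[0,-0.045,0],0,0.06],[[0,-0.045,0],0,0.06]]}}

```text
time_s: 33.0
eef_pos: [0.5817, -0.1013, 0.1986]
tcp_rot: [0.0, 1.0, 0.03, 0.001]
force: [1.1, 1.1, -0.1]
finger_gap: 0.7
finger_force: 0.0
```

Emit:
{"api": "step_arm", "payload": {"motion": [[[0,-0.045,0],0,0.06],[[0,-0.045,0],0,0.06],[[0,-0.045,0],0,0.06],[[0,0,0],0,0.06]]}}

```text
time_s: 33.4
eef_pos: [0.5733, 0.0367, 0.1983]
tcp_rot: [-0.001, 0.999, 0.032, 0.0]
force: [0.6, 0.2, 0.2]
finger_gap: 0.701
finger_force: 0.0
```

```bash
python3 - <<'E'
from h import *
t=env.read_camera("top")
for l in loaves(t,.05,190,260): print(l)
for l in loaves(t,.136,300,410): print("R",l)
go((.628,.183,0.003),-7)
E
```

```text
(array([0.6253, 0.1823]), np.float64(-6.7), [np.float64(0.094), np.float64(0.034)], array([235.2, 192.3]))
(array([0.6337, 0.253 ]), np.float64(-8.3), [np.float64(0.095), np.float64(0.035)], array([216.3, 190.1]))
R (array([ 0.5915, -0.3401]), np.float64(4.8), [np.float64(0.032), np.float64(0.093)], array([380.6, 197.7]))
R (array([ 0.5899, -0.279 ]), np.float64(3.9), [np.float64(0.032), np.float64(0.094)], array([363.3, 198.2]))
t 33.45 pos [0.5736 0.0346 0.1982] ang 3.68 F [-0.4  0.   0.5] gap 0.702
  turn 10.68 shift [ 0.0359 -0.1539  0.1952]
```

Emit:
{"api": "step_arm", "payload": {"motion": [[[0,0,0],5.3,0.06],[[0,0,0],5.3,0.06],[[0.009,-0.038,0],0,0.06],[[0.009,-0.038,0],0,0.06],[[0.009,-0.039,0],0,0.06]]}}

```text
time_s: 33.95
eef_pos: [0.6158, 0.1423, 0.198]
tcp_rot: [0.0, 0.998, -0.064, 0.0]
force: [0.4, -0.1, 0.3]
finger_gap: 0.704
finger_force: 0.0
```

Emit:
{"api": "step_arm", "payload": {"motion": [[[0.009,-0.038,0],0,0.06],[[0,0,0.04],0,0.06],[[0,0,0.04],0,0.06],[[0,0,0.03],0,0.06],[[0,0,0.03],0,0.06]]}}

```text
time_s: 34.45
eef_pos: [0.6288, 0.1781, 0.0563]
tcp_rot: [0.0, 0.998, -0.063, 0.0]
force: [0.6, 0.8, 0.2]
finger_gap: 0.699
finger_force: 0.0
```

Emit:
{"api": "step_arm", "payload": {"motion": [[[0,0,0],0,0.06],[[0,0,0],0,0.06]]}}

```text
time_s: 34.65
eef_pos: [0.6289, 0.1784, 0.0577]
tcp_rot: [0.0, 0.998, -0.063, -0.0]
force: [0.6, 0.1, 0.1]
finger_gap: 0.707
finger_force: 0.0
```

```bash
python3 - <<'E'
from h import *
go((.628,.183,0.003),-7)
E
```

```text
t 34.65 pos [0.6289 0.1784 0.0577] ang -7.22 F [0.6 0.1 0.1] gap 0.707
  turn -0.22 shift [-0.0014 -0.0044  0.0547]
```

Emit:
{"api": "step_arm", "payload": {"motion": [[[-0.001,-0.004,0.025],0,0.06],[[0,0,0.018],0,0.06],[[0,0,0.009],0,0.06],[[0,0,0.002],0,0.06],[[0,0,0],0,0.06]]}}

```text
time_s: 35.15
eef_pos: [0.6282, 0.1834, 0.0036]
tcp_rot: [-0.0, 0.998, -0.062, 0.0]
force: [-0.5, -0.2, 0.2]
finger_gap: 0.703
finger_force: 0.0
```

Emit:
{"api": "step_arm", "payload": {"motion": [[[0,0,0],0,0.02],[[0,0,0],0,0.02],[[0,0,0],0,0.02],[[0,0,0],0,0.02],[[0,0,0],0,0.02]]}}

```text
time_s: 35.65
eef_pos: [0.6288, 0.1837, 0.0044]
tcp_rot: [-0.0, 0.998, -0.062, 0.001]
force: [-0.0, -0.3, 6.1]
finger_gap: 0.415
finger_force: 36.0
```

Emit:
{"api": "step_arm", "payload": {"motion": [[[0,0,-0.02],0,0.02],[[0,0,-0.03],0,0.02],[[0,0,-0.04],0,0.02],[[0,0,-0.04],0,0.02],[[0,0,-0.04],0,0.02]]}}

```text
time_s: 36.15
eef_pos: [0.6273, 0.1833, 0.1744]
tcp_rot: [0.0, 0.998, -0.062, -0.001]
force: [0.9, 0.3, -1.2]
finger_gap: 0.41
finger_force: 35.2
```

```bash
python3 - <<'E'
from h import *
go((.588,-.217,.17),3.44)
E
```

```text
t 36.15 pos [0.6273 0.1833 0.1744] ang -7.16 F [ 0.9  0.3 -1.2] gap 0.41
  turn -10.6 shift [-0.0632  0.3972  0.0044]
```

Emit:
{"api": "step_arm", "payload": {"motion": [[[0,0,0],-5.3,0.02],[[0,0,0],-5.3,0.02],[[-0.007,0.044,0],0,0.02],[[-0.007,0.044,0],0,0.02],[[-0.007,0.044,0],0,0.02]]}}

```text
time_s: 36.65
eef_pos: [0.6141, 0.0494, 0.173]
tcp_rot: [0.0, 1.0, 0.031, -0.0]
force: [-0.1, 0.0, -1.6]
finger_gap: 0.415
finger_force: 35.4
```

Emit:
{"api": "step_arm", "payload": {"motion": [[[-0.007,0.044,0],0,0.02],[[-0.007,0.044,0],0,0.02],[[-0.007,0.044,0],0,0.02],[[-0.007,0.044,0],0,0.02],[[-0.007,0.044,0],0,0.02]]}}

```text
time_s: 37.15
eef_pos: [0.5924, -0.1728, 0.1731]
tcp_rot: [-0.0, 1.0, 0.03, -0.0]
force: [1.1, 0.2, -1.8]
finger_gap: 0.414
finger_force: 35.4
```

Emit:
{"api": "step_arm", "payload": {"motion": [[[-0.007,0.044,0],0,0.02],[[0,0,0],0,0.02],[[0,0,0.03],0,0.02],[[0,0,0.025],0,0.02],[[0,0,0.015],0,0.02]]}}

```text
time_s: 37.65
eef_pos: [0.5875, -0.2145, 0.1012]
tcp_rot: [-0.001, 1.0, 0.03, -0.001]
force: [-0.9, 0.4, -1.4]
finger_gap: 0.413
finger_force: 35.5
```

Emit:
{"api": "step_arm", "payload": {"motion": [[[0,0,0],0,0.02],[[0,0,0],0,0.02]]}}

```text
time_s: 37.85
eef_pos: [0.5892, -0.2152, 0.1036]
tcp_rot: [-0.0, 1.0, 0.03, 0.0]
force: [-0.5, 0.4, -1.0]
finger_gap: 0.413
finger_force: 35.5
```

```bash
python3 - <<'E'
from h import *
go((.588,-.217,.09),3.44)
E
```

```text
t 37.85 pos [ 0.5892 -0.2152  0.1036] ang 3.47 F [-0.5  0.4 -1. ] gap 0.413
  turn 0.03 shift [-0.0013  0.0017  0.0136]
```

Emit:
{"api": "step_arm", "payload": {"motion": [[[0,0.001,0.006],0,0.02],[[0,0,0.004],0,0.02],[[0,0,0.002],0,0.02],[[0,0,0.0015],0,0.02],[[0,0,0],0,0.02]]}}

```text
time_s: 38.35
eef_pos: [0.589, -0.2166, 0.0904]
tcp_rot: [0.0, 1.0, 0.03, 0.0]
force: [-1.8, 1.2, 3.1]
finger_gap: 0.413
finger_force: 36.0
```

Emit:
{"api": "step_arm", "payload": {"motion": [[[0,0,0],0,0.044],[[0,0,0],0,0.044],[[0,0,0],0,0.044],[[0,0,-0.01],0,0.044],[[0,0,-0.03],0,0.044]]}}

```text
time_s: 38.85
eef_pos: [0.5869, -0.2159, 0.128]
tcp_rot: [-0.001, 1.0, 0.03, -0.003]
force: [0.1, -0.1, 0.4]
finger_gap: 0.514
finger_force: 0.0
```

Emit:
{"api": "step_arm", "payload": {"motion": [[[0,0,-0.04],0,0.06],[[0,-0.045,-0.03],0,0.06],[[0,-0.045,0],0,0.06],[[0,-0.045,0],0,0.06],[[0,-0.045,0],0,0.06]]}}

```text
time_s: 39.35
eef_pos: [0.5783, -0.0389, 0.1989]
tcp_rot: [0.0, 1.0, 0.03, 0.001]
force: [1.1, -0.3, 0.4]
finger_gap: 0.704
finger_force: 0.0
```

Emit:
{"api": "step_arm", "payload": {"motion": [[[0,-0.045,0],0,0.06],[[0,-0.045,0],0,0.06],[[0,0,0],0,0.06]]}}

```text
time_s: 39.65
eef_pos: [0.5725, 0.0542, 0.1984]
tcp_rot: [-0.001, 0.999, 0.032, 0.0]
force: [-0.2, -1.0, -0.5]
finger_gap: 0.702
finger_force: 0.0
```

```bash
python3 - <<'E'
from h import *
t=env.read_camera("top")
for l in loaves(t,.05,190,260): print(l)
for l in loaves(t,.136,300,410): print("R",l)
go((.637,.254,0.003),-8)
E
```

```text
(array([0.6338, 0.2536]), np.float64(-8.8), [np.float64(0.095), np.float64(0.034)], array([216.2, 190. ]))
R (array([ 0.5862, -0.2169]), np.float64(4.4), [np.float64(0.033), np.float64(0.093)], array([345.7, 199.2]))
R (array([ 0.5915, -0.3401]), np.float64(4.8), [np.float64(0.032), np.float64(0.093)], array([380.6, 197.7]))
R (array([ 0.59  , -0.2788]), np.float64(3.1), [np.float64(0.033), np.float64(0.094)], array([363.2, 198.1]))
t 39.7 pos [0.5728 0.052  0.1983] ang 3.68 F [ 0.1 -0.8  0.7] gap 0.702
  turn 11.68 shift [ 0.0355 -0.2089  0.1953]
```

Emit:
{"api": "step_arm", "payload": {"motion": [[[0,0,0],5.6,0.06],[[0,0,0],5.6,0.06],[[0.007,-0.042,0],0,0.06],[[0.007,-0.042,0],0,0.06],[[0.007,-0.042,0],0,0.06]]}}

```text
time_s: 40.2
eef_pos: [0.6116, 0.1713, 0.1983]
tcp_rot: [0.0, 0.998, -0.069, 0.0]
force: [1.7, -0.6, 0.4]
finger_gap: 0.701
finger_force: 0.0
```

Emit:
{"api": "step_arm", "payload": {"motion": [[[0.007,-0.042,0],0,0.06],[[0.007,-0.042,0],0,0.06],[[0,0,0.04],0,0.06],[[0,0,0.04],0,0.06],[[0,0,0.03],0,0.06]]}}

```text
time_s: 40.7
eef_pos: [0.6356, 0.2517, 0.0856]
tcp_rot: [0.0, 0.998, -0.068, -0.001]
force: [-0.0, -1.0, 0.5]
finger_gap: 0.703
finger_force: 0.0
```

Emit:
{"api": "step_arm", "payload": {"motion": [[[0,0,0.03],0,0.06],[[0,0,0],0,0.06],[[0,0,0],0,0.06]]}}

```text
time_s: 41.0
eef_pos: [0.6364, 0.252, 0.0579]
tcp_rot: [0.0, 0.998, -0.068, -0.0]
force: [0.9, -1.3, 0.4]
finger_gap: 0.703
finger_force: 0.0
```

```bash
python3 - <<'E'
from h import *
go((.637,.254,0.003),-8)
E
```

```text
t 41.0 pos [0.6364 0.252  0.0579] ang -7.81 F [ 0.9 -1.3  0.4] gap 0.703
  turn 0.19 shift [ 0.0004 -0.0021  0.0549]
```

Emit:
{"api": "step_arm", "payload": {"motion": [[[0,-0.002,0.025],0,0.06],[[0,0,0.018],0,0.06],[[0,0,0.009],0,0.06],[[0,0,0.002],0,0.06],[[0,0,0],0,0.06]]}}

```text
time_s: 41.5
eef_pos: [0.6364, 0.2548, 0.0039]
tcp_rot: [-0.0, 0.998, -0.068, 0.0]
force: [0.1, -0.6, 0.6]
finger_gap: 0.701
finger_force: 0.0
```

Emit:
{"api": "step_arm", "payload": {"motion": [[[0,0,0],0,0.02],[[0,0,0],0,0.02],[[0,0,0],0,0.02],[[0,0,0],0,0.02],[[0,0,0],0,0.02]]}}

```text
time_s: 42.0
eef_pos: [0.6369, 0.2551, 0.0046]
tcp_rot: [-0.0, 0.998, -0.068, 0.001]
force: [-1.1, 0.2, 6.3]
finger_gap: 0.411
finger_force: 37.2
```

Emit:
{"api": "step_arm", "payload": {"motion": [[[0,0,-0.02],0,0.02],[[0,0,-0.03],0,0.02],[[0,0,-0.04],0,0.02],[[0,0,-0.04],0,0.02],[[0,0,-0.04],0,0.02]]}}

```text
time_s: 42.5
eef_pos: [0.6355, 0.2547, 0.1745]
tcp_rot: [0.0, 0.998, -0.068, -0.001]
force: [1.0, 0.3, -0.6]
finger_gap: 0.411
finger_force: 36.4
```

```bash
python3 - <<'E'
from h import *
go((.585,-.155,.17),3.44)
E
```

```text
t 42.5 pos [0.6355 0.2547 0.1745] ang -7.76 F [ 1.   0.3 -0.6] gap 0.411
  turn -11.2 shift [-0.075   0.4059  0.0045]
```

Emit:
{"api": "step_arm", "payload": {"motion": [[[0,0,0],-5.6,0.02],[[0,0,0],-5.6,0.02],[[-0.0083,0.045,0],0,0.02],[[-0.0083,0.045,0],0,0.02],[[-0.0083,0.045,0],0,0.02]]}}

```text
time_s: 43.0
eef_pos: [0.6185, 0.1175, 0.1731]
tcp_rot: [0.0, 1.0, 0.031, -0.0]
force: [0.9, -0.3, -1.5]
finger_gap: 0.412
finger_force: 36.4
```

Emit:
{"api": "step_arm", "payload": {"motion": [[[-0.0083,0.045,0],0,0.02],[[-0.0083,0.045,0],0,0.02],[[-0.0083,0.045,0],0,0.02],[[-0.0083,0.045,0],0,0.02],[[-0.0083,0.045,0],0,0.02]]}}

```text
time_s: 43.5
eef_pos: [0.5907, -0.1102, 0.1734]
tcp_rot: [-0.0, 1.0, 0.03, -0.0]
force: [0.7, -0.3, -0.8]
finger_gap: 0.412
finger_force: 36.4
```

Emit:
{"api": "step_arm", "payload": {"motion": [[[-0.0083,0.045,0],0,0.02],[[0,0,0],0,0.02],[[0,0,0.03],0,0.02],[[0,0,0.025],0,0.02],[[0,0,0.015],0,0.02]]}}

```text
time_s: 44.0
eef_pos: [0.5846, -0.1531, 0.1015]
tcp_rot: [-0.001, 1.0, 0.03, -0.001]
force: [-0.4, -0.3, -1.9]
finger_gap: 0.415
finger_force: 36.4
```

Emit:
{"api": "step_arm", "payload": {"motion": [[[0,0,0],0,0.02],[[0,0,0],0,0.02]]}}

```text
time_s: 44.2
eef_pos: [0.5862, -0.1535, 0.1038]
tcp_rot: [-0.0, 1.0, 0.03, -0.0]
force: [0.2, -0.5, -0.9]
finger_gap: 0.412
finger_force: 36.4
```

```bash
python3 - <<'E'
from h import *
go((.585,-.155,.09),3.44)
E
```

```text
t 44.2 pos [ 0.5862 -0.1535  0.1038] ang 3.47 F [ 0.2 -0.5 -0.9] gap 0.412
  turn 0.03 shift [-0.0013  0.0014  0.0138]
```

Emit:
{"api": "step_arm", "payload": {"motion": [[[0,0.001,0.006],0,0.02],[[0,0,0.004],0,0.02],[[0,0,0.002],0,0.02],[[0,0,0.0015],0,0.02],[[0,0,0],0,0.02]]}}

```text
time_s: 44.7
eef_pos: [0.5861, -0.1549, 0.0906]
tcp_rot: [0.0, 1.0, 0.03, 0.0]
force: [-2.4, -0.1, 2.7]
finger_gap: 0.413
finger_force: 36.9
```

Emit:
{"api": "step_arm", "payload": {"motion": [[[0,0,0],0,0.044],[[0,0,0],0,0.044],[[0,0,0],0,0.044],[[0,0,-0.01],0,0.044],[[0,0,-0.03],0,0.044]]}}

```text
time_s: 45.2
eef_pos: [0.5839, -0.1544, 0.1283]
tcp_rot: [-0.001, 1.0, 0.03, -0.003]
force: [-0.7, -0.8, 0.7]
finger_gap: 0.519
finger_force: 0.0
```

Emit:
{"api": "step_arm", "payload": {"motion": [[[0,0,-0.04],0,0.03],[[-0.03,-0.03,-0.02],0,0],[[-0.045,0,0],0,0],[[-0.045,0,0],0,0],[[-0.045,0,0],0,0]]}}

```text
time_s: 45.7
eef_pos: [0.4181, -0.1346, 0.1908]
tcp_rot: [0.0, 1.0, 0.03, 0.001]
force: [0.1, -0.8, -0.2]
finger_gap: 0.001
finger_force: 0.0
```

Emit:
{"api": "step_arm", "payload": {"motion": [[[-0.045,0,0],0,0],[[0,0,0],0,0]]}}

```text
time_s: 45.9
eef_pos: [0.3687, -0.1365, 0.1898]
tcp_rot: [-0.001, 1.0, 0.029, -0.002]
force: [0.3, 1.7, 1.5]
finger_gap: 0.004
finger_force: 0.0
```

```bash
python3 - <<'E'
from h import *
t=env.read_camera("top");s=env.read_camera("side")
for l in loaves(t,.05,190,260): print(l)
for l in loaves(t,.136,300,410): print("R",l)
for n,i in(("top",t),("side",s)):
    for c,st in blobs(red(i),4): print(n,c,st[4]) if st[4]<150 else 0
cv2.imwrite("pics/s7.png",np.hstack([cv2.resize(s[165:285,200:400],None,fx=2.4,fy=2.4),cv2.resize(t[165:285,290:410],None,fx=2.4,fy=2.4)])[:,:,::-1])
go((.375,-.2605,0.003),3.44)
E
```

```text
R (array([ 0.5835, -0.1544]), np.float64(3.0), [np.float64(0.034), np.float64(0.093)], array([327.9, 200. ]))
R (array([ 0.5856, -0.2169]), np.float64(4.4), [np.float64(0.033), np.float64(0.094)], array([345.7, 199.4]))
R (array([ 0.5915, -0.3401]), np.float64(4.8), [np.float64(0.032), np.float64(0.093)], array([380.6, 197.7]))
R (array([ 0.5899, -0.2789]), np.float64(4.4), [np.float64(0.032), np.float64(0.094)], array([363.3, 198.2]))
top [265.8 192.7] 53
top [171.9 212.9] 29
top [284.9 236.1] 58
top [354.5 248.2] 24
top [548.7 333. ] 98
side [225.9 212.1] 93
side [272.  232.2] 65
side [492.6 271.9] 125
side [316.8 270.1] 86
side [458.5 292. ] 33
t 46.0 pos [ 0.3744 -0.1379  0.191 ] ang 3.38 F [ 0.2 -0.2  0.2] gap -0.001
  turn -0.06 shift [-0.0068  0.1224  0.188 ]
```

View pics/s7.png

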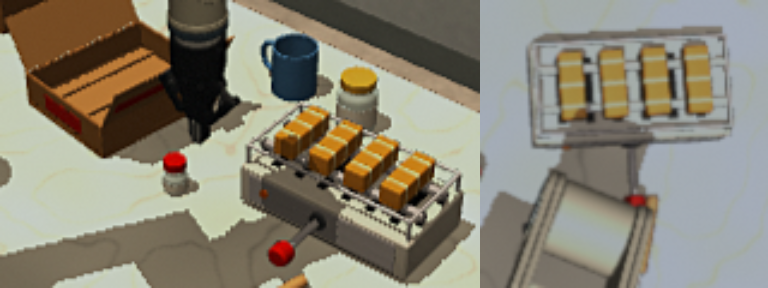

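All four loaves lie across both bars inside the guard wire, at warmer y of about ±31 and ±93 mm. The carton is empty and the knob is still out. Next I push the knob home with closed fingers from the front.

Emit:
{"api": "step_arm", "payload": {"motion": [[[-0.005,0.04,0],0,0],[[-0.005,0.04,0],0,0],[[0,0.04,0.02],0,0],[[0,0,0.04],0,0],[[0,0,0.04],0,0]]}}

```text
time_s: 46.5
eef_pos: [0.3743, -0.2606, 0.0897]
tcp_rot: [0.001, 1.0, 0.029, 0.002]
force: [0.3, -0.4, -0.4]
finger_gap: 0.001
finger_force: 0.0
```

Emit:
{"api": "step_arm", "payload": {"motion": [[[0,0,0.04],0,0],[[0,0,0.025],0,0],[[0,0,0.007],0,0],[[0,0,0],0,0]]}}

```text
time_s: 46.9
eef_pos: [0.3724, -0.2581, 0.0174]
tcp_rot: [-0.0, 1.0, 0.03, -0.0]
force: [0.9, 0.7, -1.0]
finger_gap: 0.005
finger_force: 0.0
```

```bash
python3 - <<'E'
from h import *
go((.435,-.2565,0.015),3.44)
E
```

```text
t 46.9 pos [ 0.3724 -0.2581  0.0174] ang 3.47 F [ 0.9  0.7 -1. ] gap 0.005
  turn 0.03 shift [0.0626 0.0022 0.0024]
```

Emit:
{"api": "step_arm", "payload": {"motion": [[[0.012,0,0],0,0],[[0.012,0,0],0,0],[[0.012,0,0],0,0],[[0.012,0,0],0,0],[[0.01,0,0],0,0]]}}

```text
time_s: 47.4
eef_pos: [0.4319, -0.2549, 0.0191]
tcp_rot: [0.001, 1.0, 0.03, 0.001]
force: [-33.1, -9.4, 12.3]
finger_gap: 0.004
finger_force: 21.1
```

Emit:
{"api": "step_arm", "payload": {"motion": [[[0.003,0,0],0,0],[[0,0,0],0,0]]}}

```text
time_s: 47.6
eef_pos: [0.4312, -0.2539, 0.0183]
tcp_rot: [-0.001, 1.0, 0.031, -0.002]
force: [-9.6, -3.5, 6.8]
finger_gap: -0.005
finger_force: 5.2
```

```bash
python3 - <<'E'
from h import *
go((.435,-.2565,0.015),3.44)
s=env.read_camera("side")
for c,st in blobs(red(s),4): print(c,st[4]) if 290<c[0]<350 else 0
E
```

```text
t 47.6 pos [ 0.4312 -0.2539  0.0183] ang 3.51 F [-9.6 -3.5  6.8] gap -0.005
  turn 0.07 shift [0.0036 0.0028 0.0033]
[326.8 264.8] 20
```

Emit:
{"api": "step_arm", "payload": {"motion": [[[-0.02,0,0],0,0],[[-0.04,0,0],0,0],[[-0.01,0,-0.04],0,0],[[0,0,-0.045],0,0],[[0,0,-0.045],0,0]]}}

```text
time_s: 48.15
eef_pos: [0.3629, -0.2584, 0.1499]
tcp_rot: [-0.0, 1.0, 0.03, 0.0]
force: [1.0, -0.7, 0.1]
finger_gap: 0.005
finger_force: 0.0
```

Emit:
{"api": "step_arm", "payload": {"motion": [[[0,-0.04,-0.03],0,0],[[0,-0.04,0],0,0],[[0,-0.04,0],0,0],[[0,0,0],0,0]]}}

```text
time_s: 48.55
eef_pos: [0.3553, -0.1353, 0.1788]
tcp_rot: [-0.0, 0.999, 0.032, 0.0]
force: [-0.5, 0.2, 0.3]
finger_gap: -0.003
finger_force: 0.0
```

```bash
python3 - <<'E'
from h import *
t=env.read_camera("top");s=env.read_camera("side")
for l in loaves(t,.136,300,410): print("R",l)
for n,i in(("top",t),("side",s)):
    for c,st in blobs(red(i),4): print(n,c,st[4]) if st[4]<150 else 0
cv2.imwrite("pics/s8.png",np.hstack([cv2.resize(s[165:285,200:400],None,fx=2.2,fy=2.2),cv2.resize(t[145:265,150:310],None,fx=2.2,fy=2.2)])[:,:,::-1])
go((.375,-.26,.19),3.44)
E
```

```text
R (array([ 0.5832, -0.1544]), np.float64(4.0), [np.float64(0.034), np.float64(0.094)], array([327.9, 200.1]))
R (array([ 0.5862, -0.2169]), np.float64(4.1), [np.float64(0.033), np.float64(0.093)], array([345.7, 199.2]))
R (array([ 0.5915, -0.3401]), np.float64(4.8), [np.float64(0.032), np.float64(0.093)], array([380.6, 197.7]))
R (array([ 0.5898, -0.2787]), np.float64(4.4), [np.float64(0.032), np.float64(0.094)], array([363.2, 198.2]))
top [265.8 192.9] 52
top [172.  212.7] 29
top [285.  236.1] 60
top [353.1 236.9] 44
top [548.7 333. ] 98
side [225.9 212.1] 92
side [272.  232.2] 65
side [324.7 263.1] 73
side [492.3 272.3] 127
side [458.5 292. ] 33
t 48.65 pos [ 0.3567 -0.1382  0.1789] ang 3.6 F [-0.4 -0.8 -0.4] gap 0.002
  turn 0.16 shift [ 0.011   0.1226 -0.0111]
```

View pics/s8.png

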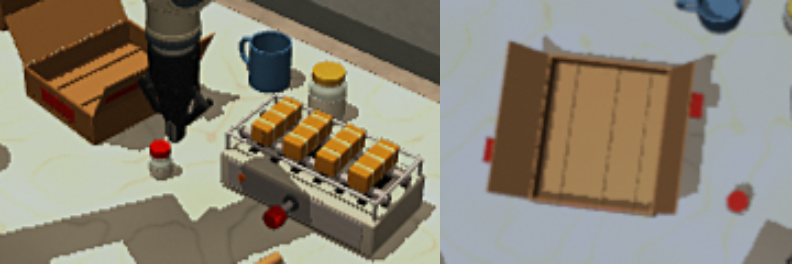

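The knob is back at its starting pixels (353,237 in the top view), the loaves are unmoved, both flaps are open and the gripper is clear of everything. Handing in.

```bash
python3 -c "
from workcell import env
print(env.sign_off())"
```

```text
the job is handed in; nothing more can be done
None
```

The job is handed in after about 49 s of robot time: vent opened, both flaps folded back to about 2.17 rad, all four loaves across both rack bars inside the guard wire, vent pushed home. The last camera check agreed, but `env.sign_off()` returned no verdict.

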